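Load the conduit rack from the parts drawer and snap the straps shut

ROBOT

A 7-joint arm with a two-finger parallel gripper is mounted at the origin on a cart in front of the work surface, level with it; the furniture and walls round the work are solid. World frame = base frame: x ahead of the robot, y to its left, z up, the work surface at z = 0. Lengths are in m, angles in rad, forces in N, time in s.
With the tool pointing down it reaches from about 0.4 to 0.875 m from the base axis. Payload 6.5 kg.
Tool frame: the origin (TCP) lies between the finger pads; the fingertips stand 11 mm ahead of it and the grasp point (between the pads) lies 8 mm behind it; z points along the fingers, y is the line along which they close (so a half turn about z gives the same grasp; the last joint's range is limited). The gripper opens to 85 mm and grips with 20 to 120 N. Pads are 22 mm wide; open, the fingers measure 114 mm over their backs; the gripper's body (76 mm by 85 mm) begins 54 mm behind the grasp point. The pads swing forward as they close: fully open they stand 13 mm farther back than shut.
Start: joints at [1.091, 0.536, -0.004, 1.538, 0.003, 1.067, -0.071], TCP at [0.261, -0.595, 0.242] pointing down, gripper open.
Joint ranges: [-2.7, 2.7], [-0.37, 2.16], [-1.27, 1.26], [0.24, 2.4], [-1.31, 4.45], [0.19, 1.91], [-2.76, 2.76]. Speed limits (rad/s): [2.39, 2.39, 3.14, 3.14, 3.14, 3.14, 3.14].

INTERFACE

Orientations are given as a rotation vector (axis times angle).
In Python, from plant import ctrl gives the robot as it stands. The module is installed in compiled form; this text tells all that it offers.
- The arm moves only by the shell command python3 -m pendant 'ROWS'. ROWS is JSON, a list of rows, each an object with "translation": the shift along the world's x, y, z in mm, a list of three; "turn": the turn about the world's z in rad; "jaw": the finger opening in mm, from 0 to 85.4. In form: [{"translation": [tx, ty, tz], "turn": turn, "jaw": jaw}, ...]. A call has exactly 10 rows; each row shifts and turns the commanded pose from where the row before left it; what a row does not reach is not made up. A row lasts 1/10 s, in which the tool goes at most 50 mm and 8.59 degrees, less where a joint would pass 70% of its speed; a pose out of reach is approached as far as the arm can. A call is refused whole if a number of a shift passes 50 or a number of a turn 0.15, either way. A call with a gripper value outside its range is refused whole. The fingers move at their own pace and stop on an object; the grip force is fixed at half the most. Time passes only in rows, so rows that do not move let the fingers close, or fill a call up. It gives the time, the measured TCP pose, the force, the opening and the grip force at its end, in the units of the state.
- ctrl.state(): the state, without advancing time (a new reading comes with each control period).
- ctrl.camera(name): name is "scene" or "top" or "wrist"; returns a dict with "pixels" (384x512x3 uint8, red, green, blue), "fx", "fy", "cx", "cy" (pixels), "eye" and "attitude" of the camera in the world. Camera axes: x right, y up, looking along -z (the intrinsics and any distortion apply to the point x, -y, -z); pixel columns grow to the right and rows downward; lengths in m; the calibration is good to about 2 mm. A picture is of the moment at which its call begins. There is no depth.
- ctrl.close_job(): hands the job in; it is judged then, once.
The state is a dict: "t": time; "q": joint angles; "joint_vel": joint speeds; "joint_efforts": joint torques, N m; "tcp_pos": TCP position; "tcp_rot": TCP orientation; "ft_force": force on the tool from outside, world axes, zero at the start; "torque": the same for the moment, N m; "gripper_width": finger opening in m; "grip_force": force on a finger pad.
Only numpy, scipy, OpenCV 4.12 (cv2) and the standard library are available. Lean on these libraries where they do the work, as an engineer would, in place of code of your own. Each camera call takes 0.05 s, during which the arm holds its last target. There are 200 camera calls.

TASK

Pull the parts drawer out to its stop, lay every conduit pipe from it fully down in a holder of its own on the plywood board, and press the orange cover over each pipe down until it snaps shut and stays. Leave the cover of any empty holder standing open, and finish by pushing the drawer fully home.

Things in the scene. Friction and masses are not known exactly. Their poses are not given: they have to be found in the camera images.
- pipe_a: white 20 mm conduit with a grey hexagonal fitting on each end (all alike): 104 mm long, the bare white part 84 mm; hexagons 10 mm long, 26 mm across flats, 30 mm across corners, so it does not roll. Origin: middle of its axis; x along it. Lies loose on the drawer's floor, roughly along the drawer's travel, axis 13 mm above the floor. About 70 g. Two or three of the three are there
- pipe_b: white 20 mm conduit with a grey hexagonal fitting on each end (all alike): 104 mm long, the bare white part 84 mm; hexagons 10 mm long, 26 mm across flats, 30 mm across corners, so it does not roll. Origin: middle of its axis; x along it. Lies loose on the drawer's floor, roughly along the drawer's travel, axis 13 mm above the floor. About 70 g. Two or three of the three are there
- pipe_c: white 20 mm conduit with a grey hexagonal fitting on each end (all alike): 104 mm long, the bare white part 84 mm; hexagons 10 mm long, 26 mm across flats, 30 mm across corners, so it does not roll. Origin: middle of its axis; x along it. Lies loose on the drawer's floor, roughly along the drawer's travel, axis 13 mm above the floor. About 70 g. Two or three of the three are there
- rack: plywood board fixed on the bench, 10 mm thick, with three conduit holders 88 mm apart along its y. Origin: on the bench under the middle seat; x along seated pipes, away from the robot; z up. Board: x -76 to +42 mm, y +-136 mm. At each holder two springy catch posts stand at x +22 to +34, y +-25 to 29 mm off the seat, 67 mm high; their noses leave a 41 mm opening
- seat0 (a point): holder 0 (-y end of the board): middle of the axis of a pipe fully down in it, 36 mm above the bench; x along the pipe. Two grey 90 degree V cradles, 12 mm wide, open at the top, are centred 28 mm either side along x; the white part lies in both, the hexagons hang outside them with 8 mm of play along x. The 44 mm gap between the cradles is free down to the board, for fingers
- cover0 (a joint): orange cover of holder 0, 102 x 47 mm, in rad: 0 = shut over the pipe under the two catches; 1.75 = open stop, leaning a little to the robot, its end 160 mm above the bench. Starts open, stays where left. Push it over along the board's +x and down. Its last 0.12 rad meets the catches: 5 to 15 N on its pad snaps it past, then it stays within 0.03 of 0. A pipe not down in the cradles blocks it
- cover0_hinge (a point): middle of the hinge axis of cover 0, fixed to the board, 57 mm above the bench, 66 mm from the seat toward the board's -x; axes as the board's
- cover0_pad (a point): top of the round black press pad (22 mm across) on the outer face of cover 0, 72 mm from its hinge along the cover; moves with the cover; 62 mm above the bench when shut
- seat1 (a point): holder 1 (middle of the board): middle of the axis of a pipe fully down in it, 36 mm above the bench; x along the pipe. Two grey 90 degree V cradles, 12 mm wide, open at the top, are centred 28 mm either side along x; the white part lies in both, the hexagons hang outside them with 8 mm of play along x. The 44 mm gap between the cradles is free down to the board, for fingers
- cover1 (a joint): orange cover of holder 1, 102 x 47 mm, in rad: 0 = shut over the pipe under the two catches; 1.75 = open stop, leaning a little to the robot, its end 160 mm above the bench. Starts open, stays where left. Push it over along the board's +x and down. Its last 0.12 rad meets the catches: 5 to 15 N on its pad snaps it past, then it stays within 0.03 of 0. A pipe not down in the cradles blocks it
- cover1_hinge (a point): middle of the hinge axis of cover 1, fixed to the board, 57 mm above the bench, 66 mm from the seat toward the board's -x; axes as the board's
- cover1_pad (a point): top of the round black press pad (22 mm across) on the outer face of cover 1, 72 mm from its hinge along the cover; moves with the cover; 62 mm above the bench when shut
- seat2 (a point): holder 2 (+y end of the board): middle of the axis of a pipe fully down in it, 36 mm above the bench; x along the pipe. Two grey 90 degree V cradles, 12 mm wide, open at the top, are centred 28 mm either side along x; the white part lies in both, the hexagons hang outside them with 8 mm of play along x. The 44 mm gap between the cradles is free down to the board, for fingers
- cover2 (a joint): orange cover of holder 2, 102 x 47 mm, in rad: 0 = shut over the pipe under the two catches; 1.75 = open stop, leaning a little to the robot, its end 160 mm above the bench. Starts open, stays where left. Push it over along the board's +x and down. Its last 0.12 rad meets the catches: 5 to 15 N on its pad snaps it past, then it stays within 0.03 of 0. A pipe not down in the cradles blocks it
- cover2_hinge (a point): middle of the hinge axis of cover 2, fixed to the board, 57 mm above the bench, 66 mm from the seat toward the board's -x; axes as the board's
- cover2_pad (a point): top of the round black press pad (22 mm across) on the outer face of cover 2, 72 mm from its hinge along the cover; moves with the cover; 62 mm above the bench when shut
- cabinet: low blue cabinet fixed on the bench, 172 mm deep, 276 mm wide, 61 mm high, with one drawer: floor 10 mm above the bench, inside 137 mm deep and 252 mm wide, sides and back only 8 mm above the floor, white front panel to 55 mm above the bench. Origin: on the bench under the middle of its front opening; x into the cabinet, away from the robot; z up
- drawer (a joint): the drawer's travel in m: 0 = fully home, 0.13 = pulled out to its stop, along the cabinet's -x; about 2 N of friction; stays where left
- drawer_pull (a point): grip point on the black upright fin of the drawer's front, 38 mm above the bench; fin 10 mm thick (cabinet's y), from 14 to 50 mm above the bench, reaching 21 mm from this point toward the robot and 24 mm back to the front panel. Moves with the drawer; axes as the cabinet's

How it is judged:
On the way, in this order (a step that is already met when the one before it is completed fails the run):
1. the drawer is pulled out to its stop (value of joint drawer above 0.122 m), for 0.2 s.
2. every pipe lies in a holder (((distance between pipe_a and seat0 below 0.013 m and z of pipe_a in the frame of seat0 below 0.004 m and angle between the x axis of pipe_a and the x axis of seat0, either way round below 0.08 rad) or (distance between pipe_a and seat1 below 0.013 m and z of pipe_a in the frame of seat1 below 0.004 m and angle between the x axis of pipe_a and the x axis of seat1, either way round below 0.08 rad) or (distance between pipe_a and seat2 below 0.013 m and z of pipe_a in the frame of seat2 below 0.004 m and angle between the x axis of pipe_a and the x axis of seat2, either way round below 0.08 rad)) and ((distance between pipe_b and seat0 below 0.013 m and z of pipe_b in the frame of seat0 below 0.004 m and angle between the x axis of pipe_b and the x axis of seat0, either way round below 0.08 rad) or (distance between pipe_b and seat1 below 0.013 m and z of pipe_b in the frame of seat1 below 0.004 m and angle between the x axis of pipe_b and the x axis of seat1, either way round below 0.08 rad) or (distance between pipe_b and seat2 below 0.013 m and z of pipe_b in the frame of seat2 below 0.004 m and angle between the x axis of pipe_b and the x axis of seat2, either way round below 0.08 rad)) and ((distance between pipe_c and seat0 below 0.013 m and z of pipe_c in the frame of seat0 below 0.004 m and angle between the x axis of pipe_c and the x axis of seat0, either way round below 0.08 rad) or (distance between pipe_c and seat1 below 0.013 m and z of pipe_c in the frame of seat1 below 0.004 m and angle between the x axis of pipe_c and the x axis of seat1, either way round below 0.08 rad) or (distance between pipe_c and seat2 below 0.013 m and z of pipe_c in the frame of seat2 below 0.004 m and angle between the x axis of pipe_c and the x axis of seat2, either way round below 0.08 rad))), for 0.2 s.
At the end, for the whole second after the job is handed in: each pipe lies at rest in a holder of its own (its middle within 13 mm of the seat point and less than 4 mm above it, axis within 0.08 rad of the seat's x) with that holder's cover below 0.04 rad; covers of empty holders stand open above 1.0 rad; the drawer is within 6 mm of fully home (value of joint drawer below 0.006 m and (((distance between pipe_a and seat0 below 0.013 m and z of pipe_a in the frame of seat0 below 0.004 m and angle between the x axis of pipe_a and the x axis of seat0, either way round below 0.08 rad) and value of joint cover0 below 0.04 rad) or ((distance between pipe_a and seat1 below 0.013 m and z of pipe_a in the frame of seat1 below 0.004 m and angle between the x axis of pipe_a and the x axis of seat1, either way round below 0.08 rad) and value of joint cover1 below 0.04 rad) or ((distance between pipe_a and seat2 below 0.013 m and z of pipe_a in the frame of seat2 below 0.004 m and angle between the x axis of pipe_a and the x axis of seat2, either way round below 0.08 rad) and value of joint cover2 below 0.04 rad)) and linear speed of each of pipe_a, pipe_b, pipe_c below 0.02 m/s and (((distance between pipe_b and seat0 below 0.013 m and z of pipe_b in the frame of seat0 below 0.004 m and angle between the x axis of pipe_b and the x axis of seat0, either way round below 0.08 rad) and value of joint cover0 below 0.04 rad) or ((distance between pipe_b and seat1 below 0.013 m and z of pipe_b in the frame of seat1 below 0.004 m and angle between the x axis of pipe_b and the x axis of seat1, either way round below 0.08 rad) and value of joint cover1 below 0.04 rad) or ((distance between pipe_b and seat2 below 0.013 m and z of pipe_b in the frame of seat2 below 0.004 m and angle between the x axis of pipe_b and the x axis of seat2, either way round below 0.08 rad) and value of joint cover2 below 0.04 rad)) and (((distance between pipe_c and seat0 below 0.013 m and z of pipe_c in the frame of seat0 below 0.004 m and angle between the x axis of pipe_c and the x axis of seat0, either way round below 0.08 rad) and value of joint cover0 below 0.04 rad) or ((distance between pipe_c and seat1 below 0.013 m and z of pipe_c in the frame of seat1 below 0.004 m and angle between the x axis of pipe_c and the x axis of seat1, either way round below 0.08 rad) and value of joint cover1 below 0.04 rad) or ((distance between pipe_c and seat2 below 0.013 m and z of pipe_c in the frame of seat2 below 0.004 m and angle between the x axis of pipe_c and the x axis of seat2, either way round below 0.08 rad) and value of joint cover2 below 0.04 rad)) and (value of joint cover0 above 1 rad or (distance between pipe_a and seat0 below 0.013 m and z of pipe_a in the frame of seat0 below 0.004 m and angle between the x axis of pipe_a and the x axis of seat0, either way round below 0.08 rad) or (distance between pipe_b and seat0 below 0.013 m and z of pipe_b in the frame of seat0 below 0.004 m and angle between the x axis of pipe_b and the x axis of seat0, either way round below 0.08 rad) or (distance between pipe_c and seat0 below 0.013 m and z of pipe_c in the frame of seat0 below 0.004 m and angle between the x axis of pipe_c and the x axis of seat0, either way round below 0.08 rad)) and (value of joint cover1 above 1 rad or (distance between pipe_a and seat1 below 0.013 m and z of pipe_a in the frame of seat1 below 0.004 m and angle between the x axis of pipe_a and the x axis of seat1, either way round below 0.08 rad) or (distance between pipe_b and seat1 below 0.013 m and z of pipe_b in the frame of seat1 below 0.004 m and angle between the x axis of pipe_b and the x axis of seat1, either way round below 0.08 rad) or (distance between pipe_c and seat1 below 0.013 m and z of pipe_c in the frame of seat1 below 0.004 m and angle between the x axis of pipe_c and the x axis of seat1, either way round below 0.08 rad)) and (value of joint cover2 above 1 rad or (distance between pipe_a and seat2 below 0.013 m and z of pipe_a in the frame of seat2 below 0.004 m and angle between the x axis of pipe_a and the x axis of seat2, either way round below 0.08 rad) or (distance between pipe_b and seat2 below 0.013 m and z of pipe_b in the frame of seat2 below 0.004 m and angle between the x axis of pipe_b and the x axis of seat2, either way round below 0.08 rad) or (distance between pipe_c and seat2 below 0.013 m and z of pipe_c in the frame of seat2 below 0.004 m and angle between the x axis of pipe_c and the x axis of seat2, either way round below 0.08 rad))); the robot touches nothing.
Of pipe_a, pipe_b, pipe_c only 2 to 3 are there at a start; the rules pass over those that are not, and their reading is None.
At some moment in a run one of pipe_a, pipe_b, pipe_c may be knocked a few centimetres aside while the robot is not near it.
Once in a run the grip may slacken for a moment while it holds something.
It also fails if it takes over 210 s, if anything falls off the work surface, if the arm or the gripper's body presses on something with over 40 N, if the wrist force passes 120 N, or if a joint passes its speed limit or range.

## Working session

There is one attempt and no reset: what is moved stays moved. The work goes in short steps, Python scripts to look and compute and a shell command to move; the robot and the scene stay as the last step left them, time stands still between calls to the robot, and variables do not carry over. Pictures are saved under pics/ and viewed, at most 14 in all, crops included, and the job is handed in when it is done.

```bash
mkdir -p pics; cat > h.py <<'E'
import numpy as np, cv2
from scipy.spatial.transform import Rotation as R
from plant import ctrl
def cam(n,save=None):
    c=ctrl.camera(n)
    if save: cv2.imwrite('pics/'+save,c['pixels'][:,:,::-1])
    return c
def att(c):
    a=np.array(c['attitude'],float)
    return a if a.shape==(3,3) else (R.from_rotvec(a).as_matrix() if a.size==3 else R.from_quat(a).as_matrix())
def ray(c,u,v,z):
    d=att(c)@np.array([(u-c['cx'])/c['fx'],-(v-c['cy'])/c['fy'],-1])
    e=np.array(c['eye']); return e+d*(z-e[2])/d[2]
def proj(c,p):
    q=att(c).T@(np.array(p)-np.array(c['eye'])); return np.array([c['cx']-c['fx']*q[0]/q[2],c['cy']+c['fy']*q[1]/q[2]])
E
python3 - <<'E'
from h import *
for n in('top','scene'):
    c=cam(n,n+'0.png'); print({k:v for k,v in c.items() if k!='pixels'})
print(ctrl.state())
a=cv2.imread('pics/top0.png');b=cv2.imread('pics/scene0.png')
cv2.imwrite('pics/both0.png',cv2.resize(np.hstack([a,b]),(800,300)))
E
```

```text
{'fx': 486.0551526896851, 'fy': 486.0551526896851, 'cx': 268.4234782256819, 'cy': 182.40409936328712, 'eye': array([-0.12690511,  0.1040992 ,  1.37370229]), 'attitude': array([ 0.3845397 , -0.43950336, -1.63319504])}
{'fx': 410.37108509566207, 'fy': 410.37108509566207, 'cx': 246.37476010263086, 'cy': 190.34105781095582, 'eye': array([0.00772976, 0.74478287, 0.74451604]), 'attitude': array([ 0.41290657, -1.15594196, -2.25104845])}
{'t': 0.1, 'q': array([ 1.09082411,  0.53709123, -0.00445235,  1.53874707,  0.0025687 ,
        1.06731284, -0.07119641]), 'joint_vel': array([-6.48104324e-05, -1.17234787e-03, -7.29817208e-04, -2.27888548e-03,
        4.87635058e-04, -1.18440245e-03,  5.86592042e-04]), 'joint_efforts': array([ 2.44085757e-03, -5.84563708e+01,  1.05191968e+00, -2.59775931e+01,
        1.27047361e-02,  4.54413050e-03, -1.97617496e-06]), 'tcp_pos': array([ 0.26112898, -0.59464724,  0.24151065]), 'tcp_rot': array([-3.07310662e+00, -6.45127389e-01,  6.24039814e-04]), 'ft_force': array([-0.61384222, -0.83396505, -0.14157203]), 'torque': array([-0.01872968,  0.05695537, -0.02994254]), 'grip_force': 0.0, 'gripper_width': 0.08573099161344254}
```

View pics/top0.png

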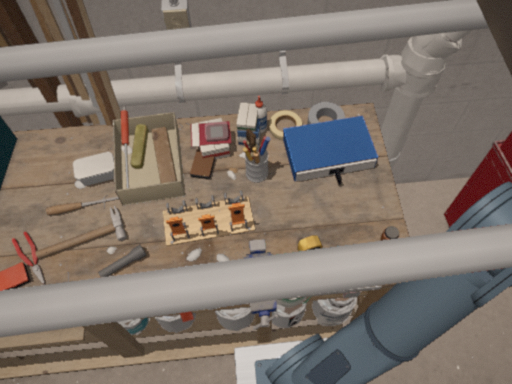

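View pics/scene0.png

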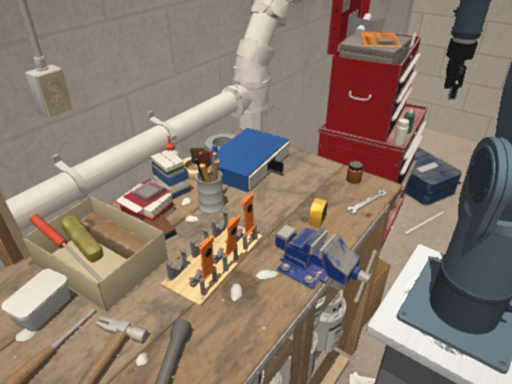

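```bash
python3 - <<'E'
from h import *
c=cam('top'); s=cam('scene')
print(proj(s,[0,0,0]),ray(c,338,178,.05),ray(c,208,220,.01))
a=c['pixels'][:,:,::-1];b=s['pixels'][:,:,::-1]
A=cv2.resize(a[185:250,150:270],(800,433),interpolation=2)[:300]
A=np.hstack([cv2.resize(a[190:250,155:265],(400,218),interpolation=2),cv2.resize(a[110:195,275:385],(400,309),interpolation=2)[:218]])
B=np.hstack([cv2.resize(b[185:305,155:275],(380,380),interpolation=2),cv2.resize(b[120:200,200:300],(420,336),interpolation=2)[:,:420]]) if 0 else None
cv2.imwrite('pics/c1.png',np.vstack([cv2.resize(a[188:248,155:265],(800,436),interpolation=2)[:,:],]))
cv2.imwrite('pics/c2.png',cv2.resize(a[110:195,275:385],(770,595),interpolation=2))
E
```

```text
[461.12598076 310.26738537] [ 0.61804022 -0.205671    0.05      ] [0.53300978 0.21185912 0.01      ]
```

View pics/c1.png

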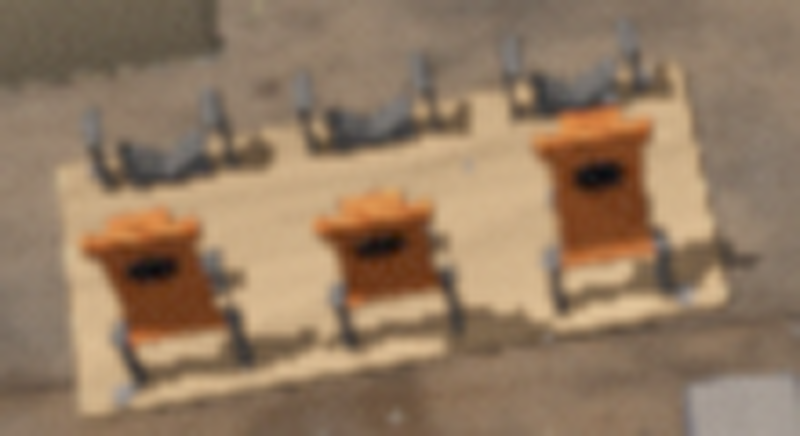

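View pics/c2.png

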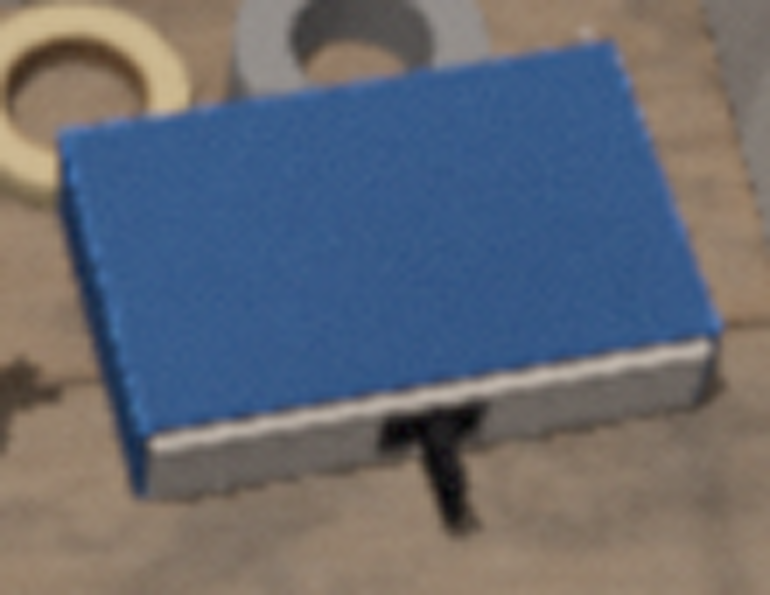

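```bash
python3 - <<'E'
from h import *
c=cam('top')
def f(pts,s,x0,y0,z): return np.array([ray(c,(u+.5)/s-.5+x0,(v+.5)/s-.5+y0,z)[:2] for u,v in pts])
B=f([(60,168),(680,62),(728,300),(80,412)],7.273,155,188,.01)  # far+y, far-y, near-y, near+y
C=f([(62,130),(612,42),(720,330),(148,435)],7,275,110,.061)
def fit(P,M):
    P=np.array(P);M=np.array(M);a=M-M.mean(0);b=P-P.mean(0)
    th=np.arctan2((a[:,0]*b[:,1]-a[:,1]*b[:,0]).sum(),(a*b).sum())
    Rm=np.array([[np.cos(th),-np.sin(th)],[np.sin(th),np.cos(th)]])
    t=P.mean(0)-Rm@M.mean(0); print(th,t,'res mm',np.round((P-M@Rm.T-t)*1e3,1).tolist()); return Rm,t
Rr,tr=fit(B,[(.042,.136),(.042,-.136),(-.076,-.136),(-.076,.136)])
Rc,tc=fit(C,[(.172,.138),(.172,-.138),(0,-.138),(0,.138)])
for i,y in enumerate((-.088,0,.088)): print('seat',i,tr+Rr@[0,y],'hinge',tr+Rr@[-.066,y])
print('fin tip top',f([(445,468),(462,530)],7,275,110,.05),f([(462,530)],7,275,110,.014))
print(ctrl.state()['t'])
E
```

```text
0.08629811886157449 [0.5513651  0.21284696] res mm [[-1.9, -1.3], [-1.0, 0.6], [1.2, 0.3], [1.7, 0.5]]
0.10041168468980458 [ 0.66188786 -0.20889345] res mm [[0.5, -2.0], [-1.9, 1.9], [1.4, 2.9], [-0.0, -2.8]]
seat 0 [0.55894991 0.12517444] hinge [0.49319552 0.11948583]
seat 1 [0.5513651  0.21284696] hinge [0.48561071 0.20715835]
seat 2 [0.54378028 0.30051948] hinge [0.47802589 0.29483087]
fin tip top [[ 0.6236751  -0.20713694]
 [ 0.59115585 -0.20902705]] [[ 0.61068456 -0.21754297]]
0.25
```

```bash
python3 -m pendant '[{"translation":[28,32,0],"turn":-0.03,"jaw":60},{"translation":[28,32,0],"turn":-0.03,"jaw":60},{"translation":[28,32,0],"turn":-0.03,"jaw":60},{"translation":[28,32,0],"turn":-0.03,"jaw":60},{"translation":[28,32,0],"turn":-0.03,"jaw":60},{"translation":[28,32,0],"turn":-0.03,"jaw":60},{"translation":[28,32,0],"turn":-0.03,"jaw":60},{"translation":[28,32,0],"turn":-0.03,"jaw":60},{"translation":[28,32,0],"turn":-0.03,"jaw":60},{"translation":[28,32,0],"turn":-0.043,"jaw":60}]'
python3 -m pendant '[{"translation":[25,25,-10],"turn":0,"jaw":60},{"translation":[25,25,-10],"turn":0,"jaw":60},{"translation":[10,13,-10],"turn":0,"jaw":60},{"translation":[0,0,-10],"turn":0,"jaw":60},{"translation":[0,0,-10],"turn":0,"jaw":60},{"translation":[0,0,-10],"turn":0,"jaw":60},{"translation":[0,0,-10],"turn":0,"jaw":60},{"translation":[0,0,0],"turn":0,"jaw":60},{"translation":[0,0,0],"turn":0,"jaw":60},{"translation":[0,0,0],"turn":0,"jaw":60}]'
python3 - <<'E'
from h import *
c=cam('wrist','w1.png');print({k:v for k,v in c.items() if k!='pixels'}); print(ctrl.state()['tcp_pos'],proj(c,[.628,-.212,.05]))
E
```

```text
t: 1.25
tcp_pos: [0.5423, -0.2737, 0.2423]
tcp_rot: [3.138, 0.156, 0.0]
ft_force: [0.2, -0.1, 0.3]
gripper_width: 0.0597
grip_force: 0.0
t: 2.25
tcp_pos: [0.6016, -0.2125, 0.1729]
tcp_rot: [3.137, 0.158, 0.001]
ft_force: [0.6, -1.1, -0.1]
gripper_width: 0.06
grip_force: 0.0
{'fx': 338.134957435599, 'fy': 338.134957435599, 'cx': 257.01459371620626, 'cy': 187.9060185524919, 'eye': array([ 0.67442873, -0.2055285 ,  0.3045263 ]), 'attitude': array([-0.23857115,  0.21406222, -1.45923671])}
[ 0.60170597 -0.2123919   0.17291262] [258.977373   150.36354981]
```

View pics/w1.png

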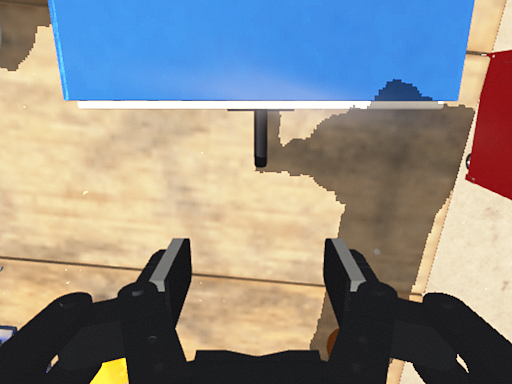

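```bash
python3 - <<'E'
from h import *
c=cam('wrist')
print(ray(c,261,158,.05),ray(c,261,111,.05), ray(c,66,100,.061),ray(c,460,100,.061))
E
```

```text
[ 0.62235797 -0.21403042  0.05      ] [ 0.65735448 -0.21037821  0.05      ] [ 0.65190831 -0.07409605  0.061     ] [ 0.67950254 -0.34763012  0.061     ]
```

```bash
python3 -m pendant '[{"translation":[34,0,-12],"turn":0,"jaw":60},{"translation":[0,0,-20],"turn":0,"jaw":50},{"translation":[0,0,-20],"turn":0,"jaw":50},{"translation":[0,0,-20],"turn":0,"jaw":50},{"translation":[0,0,-20],"turn":0,"jaw":50},{"translation":[0,0,-20],"turn":0,"jaw":50},{"translation":[0,0,-20],"turn":0,"jaw":50},{"translation":[0,0,-10],"turn":0,"jaw":50},{"translation":[0,0,0],"turn":0,"jaw":50},{"translation":[0,0,0],"turn":0,"jaw":50}]'
python3 -m pendant '[{"translation":[0,0,0],"turn":0,"jaw":0},{"translation":[0,0,0],"turn":0,"jaw":0},{"translation":[0,0,0],"turn":0,"jaw":0},{"translation":[0,0,0],"turn":0,"jaw":0},{"translation":[0,0,0],"turn":0,"jaw":0},{"translation":[0,0,0],"turn":0,"jaw":0},{"translation":[0,0,0],"turn":0,"jaw":0},{"translation":[0,0,0],"turn":0,"jaw":0},{"translation":[0,0,0],"turn":0,"jaw":0},{"translation":[0,0,0],"turn":0,"jaw":0}]'
```

```text
t: 3.35
tcp_pos: [0.636, -0.2123, 0.0311]
tcp_rot: [3.137, 0.158, 0.002]
ft_force: [0.4, 0.1, 0.8]
gripper_width: 0.05
grip_force: 0.0
t: 4.35
tcp_pos: [0.6357, -0.2116, 0.0313]
tcp_rot: [-3.137, -0.159, -0.001]
ft_force: [-1.6, 1.8, 5.3]
gripper_width: 0.0091
grip_force: 60.0
```

```bash
python3 -m pendant '[{"translation":[-13.4,-1.35,0],"turn":0,"jaw":0},{"translation":[-13.4,-1.35,0],"turn":0,"jaw":0},{"translation":[-13.4,-1.35,0],"turn":0,"jaw":0},{"translation":[-13.4,-1.35,0],"turn":0,"jaw":0},{"translation":[-13.4,-1.35,0],"turn":0,"jaw":0},{"translation":[-13.4,-1.35,0],"turn":0,"jaw":0},{"translation":[-13.4,-1.35,0],"turn":0,"jaw":0},{"translation":[-13.4,-1.35,0],"turn":0,"jaw":0},{"translation":[-13.4,-1.35,0],"turn":0,"jaw":0},{"translation":[-11,-1.1,0],"turn":0,"jaw":0}]'
python3 -m pendant '[{"translation":[0,0,0],"turn":0,"jaw":0},{"translation":[0,0,0],"turn":0,"jaw":0},{"translation":[0,0,0],"turn":0,"jaw":0},{"translation":[0,0,0],"turn":0,"jaw":0},{"translation":[0,0,0],"turn":0,"jaw":0},{"translation":[0,0,0],"turn":0,"jaw":0},{"translation":[0,0,0],"turn":0,"jaw":0},{"translation":[0,0,0],"turn":0,"jaw":0},{"translation":[0,0,0],"turn":0,"jaw":0},{"translation":[0,0,0],"turn":0,"jaw":0}]'
```

```text
t: 5.35
tcp_pos: [0.5063, -0.2246, 0.0314]
tcp_rot: [3.137, 0.159, 0.009]
ft_force: [34.0, 7.6, -37.8]
gripper_width: 0.009
grip_force: 57.9
t: 6.35
tcp_pos: [0.5064, -0.2245, 0.0312]
tcp_rot: [-3.137, -0.16, -0.007]
ft_force: [4.8, 3.8, 0.8]
gripper_width: 0.0091
grip_force: 40.4
```

```bash
python3 -m pendant '[{"translation":[0,0,0],"turn":0,"jaw":50},{"translation":[0,0,0],"turn":0,"jaw":50},{"translation":[0,0,0],"turn":0,"jaw":50},{"translation":[0,0,10],"turn":0,"jaw":50},{"translation":[0,0,40],"turn":0,"jaw":50},{"translation":[0,0,45],"turn":0,"jaw":50},{"translation":[0,0,45],"turn":0,"jaw":50},{"translation":[0,0,45],"turn":0,"jaw":60},{"translation":[0,0,30],"turn":0,"jaw":60},{"translation":[0,0,0],"turn":0,"jaw":60}]'
python3 - <<'E'
from h import *
c=cam('wrist','w2.png');print(ctrl.state()['tcp_pos'])
E
```

```text
t: 7.35
tcp_pos: [0.5062, -0.2266, 0.2508]
tcp_rot: [3.134, 0.157, 0.013]
ft_force: [-0.5, 0.6, 0.5]
gripper_width: 0.0597
grip_force: 0.0
[ 0.50479381 -0.22603254  0.24805156]
```

View pics/w2.png

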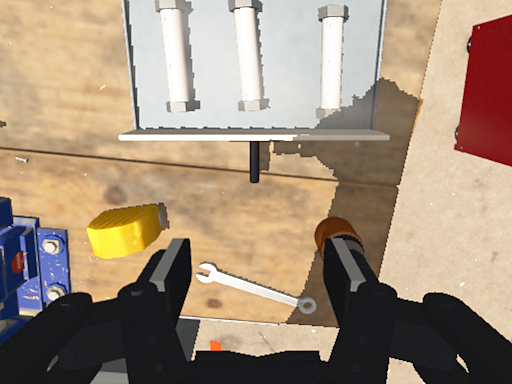

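```bash
python3 - <<'E'
from h import *
c=cam('wrist')
for a,b in(((176,12),(182,100)),((244,10),(252,97)),((333,20),(330,107))):
    p,q=ray(c,*a,.026)[:2],ray(c,*b,.026)[:2]; d=p-q
    print((p+q)/2,np.linalg.norm(d),np.arctan2(d[1],d[0]))
E
```

```text
[ 0.59738089 -0.14125855] 0.08054377236783264 0.10751451977851893
[ 0.6064801  -0.20828383] 0.0796843144986134 0.19107161962936708
[ 0.60555162 -0.29087691] 0.08070957065939427 0.12651892605456574
```

```bash
python3 - <<'E'
from h import *
c=cam('top')
print('cup base',ray(c,258,178,.0),'books',ray(c,248,140,0),'vise',ray(c,262,238,.0),ray(c,258,245,.05))
s=cam('scene'); print('cup',ray(s,211,207,0),'pencil top at cup: ',ray(s,212,178,.1),'vise',ray(s,290,228,0.05),ray(s,277,237,0),'yellow',ray(s,312,223,0),'bottle',ray(s,355,180,0))
E
```

```text
cup base [0.67279897 0.04333631 0.        ] books [0.82628424 0.06305966 0.        ] vise [0.46026942 0.05138449 0.        ] [0.4180978  0.06712035 0.05      ]
cup [0.69050853 0.05257335 0.        ] pencil top at cup:  [0.68658096 0.04319703 0.1       ] vise [0.42150045 0.04288954 0.05      ] [ 4.59089180e-01  4.46432356e-02 -1.11022302e-16] yellow [ 0.4136412 -0.0627531  0.       ] bottle [ 0.41266314 -0.33303     0.        ]
```

```bash
python3 -m pendant '[{"translation":[23,21,-20],"turn":0,"jaw":60},{"translation":[23,21,-20],"turn":0,"jaw":60},{"translation":[23,22,-20],"turn":0,"jaw":60},{"translation":[23,21,-20],"turn":0,"jaw":60},{"translation":[0,0,-20],"turn":0,"jaw":50},{"translation":[0,0,-18],"turn":0,"jaw":50},{"translation":[0,0,0],"turn":0,"jaw":50},{"translation":[0,0,0],"turn":0,"jaw":50},{"translation":[0,0,0],"turn":0,"jaw":50},{"translation":[0,0,0],"turn":0,"jaw":50}]'
python3 - <<'E'
from h import *
c=cam('wrist','w3.png');print(ctrl.state()['tcp_pos'],proj(c,[.5974,-.1413,.023]))
E
```

```text
t: 8.55
tcp_pos: [0.5962, -0.1407, 0.1283]
tcp_rot: [3.137, 0.158, 0.002]
ft_force: [-0.6, 0.4, 0.2]
gripper_width: 0.0502
grip_force: 0.0
[ 0.59620722 -0.14068834  0.12822712] [257.12266369 188.89409502]
```

View pics/w3.png

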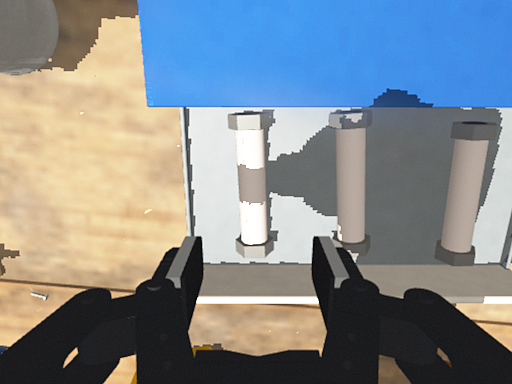

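```bash
cat >> h.py <<'E'
def pipe(c,a,b,z=.026):
    p,q=ray(c,*a,z)[:2],ray(c,*b,z)[:2]; d=p-q
    print('mid',((p+q)/2).round(4),'len',np.linalg.norm(d).round(4),'yaw',np.arctan2(d[1],d[0]).round(3))
E
python3 - <<'E'
from h import *
c=cam('wrist')
for a,b in(((249,129),(254,237)),((350,125),(351,237)),((475,136),(458,242))): pipe(c,a,b)
E
```

```text
mid [ 0.6004 -0.137 ] len 0.081 yaw 0.14
mid [ 0.6088 -0.2077] len 0.084 yaw 0.188
mid [ 0.6115 -0.2922] len 0.0804 yaw 0.125
```

```bash
python3 -m pendant '[{"translation":[4,3,-20],"turn":0.03,"jaw":45},{"translation":[0,0,-20],"turn":0,"jaw":45},{"translation":[0,0,-20],"turn":0,"jaw":45},{"translation":[0,0,-20],"turn":0,"jaw":45},{"translation":[0,0,-15],"turn":0,"jaw":45},{"translation":[0,0,-10],"turn":0,"jaw":45},{"translation":[0,0,0],"turn":0,"jaw":45},{"translation":[0,0,0],"turn":0,"jaw":0},{"translation":[0,0,0],"turn":0,"jaw":0},{"translation":[0,0,0],"turn":0,"jaw":0}]'
python3 -m pendant '[{"translation":[0,0,0],"turn":0,"jaw":0},{"translation":[0,0,0],"turn":0,"jaw":0},{"translation":[0,0,0],"turn":0,"jaw":0},{"translation":[0,0,0],"turn":0,"jaw":0},{"translation":[0,0,10],"turn":0,"jaw":0},{"translation":[0,0,20],"turn":0,"jaw":0},{"translation":[0,0,20],"turn":0,"jaw":0},{"translation":[0,0,20],"turn":0,"jaw":0},{"translation":[0,0,20],"turn":0,"jaw":0},{"translation":[0,0,10],"turn":0,"jaw":0}]'
```

```text
t: 9.65
tcp_pos: [0.6007, -0.1376, 0.0235]
tcp_rot: [3.134, 0.205, 0.003]
ft_force: [-0.2, 0.2, 3.7]
gripper_width: 0.0179
grip_force: 58.6
t: 10.65
tcp_pos: [0.6006, -0.1376, 0.1245]
tcp_rot: [3.134, 0.205, 0.004]
ft_force: [-0.1, 0.9, 0.1]
gripper_width: 0.0182
grip_force: 58.6
```

```bash
python3 -m pendant '[{"translation":[-4,40,4],"turn":-0.004,"jaw":0},{"translation":[-5,45,5],"turn":-0.005,"jaw":0},{"translation":[-5,45,5],"turn":-0.005,"jaw":0},{"translation":[-5,45,5],"turn":-0.005,"jaw":0},{"translation":[-5,45,5],"turn":-0.005,"jaw":0},{"translation":[-5,45,0],"turn":-0.005,"jaw":0},{"translation":[-5,45,0],"turn":-0.005,"jaw":0},{"translation":[-5,45,0],"turn":-0.005,"jaw":0},{"translation":[-5,45,0],"turn":-0.005,"jaw":0},{"translation":[-5,38,0],"turn":0,"jaw":0}]'
python3 -m pendant '[{"translation":[0,0,0],"turn":0,"jaw":0},{"translation":[0,0,0],"turn":0,"jaw":0},{"translation":[0,0,0],"turn":0,"jaw":0},{"translation":[0,0,0],"turn":0,"jaw":0},{"translation":[0,0,0],"turn":0,"jaw":0},{"translation":[0,0,0],"turn":0,"jaw":0},{"translation":[0,0,0],"turn":0,"jaw":0},{"translation":[0,0,0],"turn":0,"jaw":0},{"translation":[0,0,0],"turn":0,"jaw":0},{"translation":[0,0,0],"turn":0,"jaw":0}]'
python3 - <<'E'
from h import *
c=cam('wrist','w4.png');print(proj(c,[.5438,.3005,.036]))
E
```

```text
t: 11.65
tcp_pos: [0.5496, 0.3034, 0.1462]
tcp_rot: [-3.138, -0.139, 0.001]
ft_force: [1.7, -0.8, -0.6]
gripper_width: 0.0179
grip_force: 58.7
t: 12.65
tcp_pos: [0.5508, 0.3006, 0.1463]
tcp_rot: [3.139, 0.136, -0.0]
ft_force: [-0.2, -0.3, 0.1]
gripper_width: 0.0177
grip_force: 58.8
[255.62613074 196.89736069]
```

View pics/w4.png

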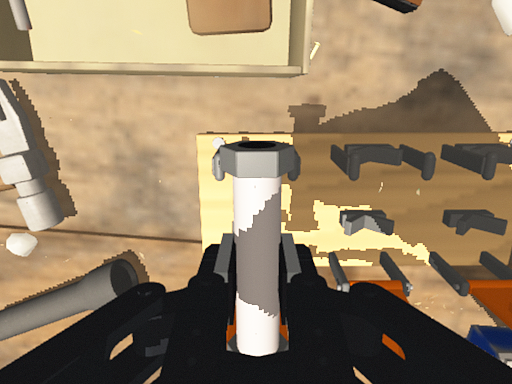

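```bash
python3 - <<'E'
from h import *
c=cam('wrist')
th=.0863;t=np.array([.55137,.21285]);Rm=np.array([[np.cos(th),-np.sin(th)],[np.sin(th),np.cos(th)]])
def P(x,y,z): return proj(c,[*(t+Rm@[x,y]),z]).round(0)
print('corner',P(.042,.136,.01),ray(c,197,134,.01))
print('edge yaw',ray(c,505,133,.01)-ray(c,197,134,.01))
for y in(-.088,0): print([P(x,y+s*.027,z) for x in(.034,.022) for s in(1,-1) for z in(.067,.01)],'V bottoms',P(.028,y,.022),P(-.028,y,.022), 'ends hinge',P(-.066,y,.057))
E
```

```text
corner [195. 136.] [0.58330094 0.350434   0.01      ]
edge yaw [ 0.02184731 -0.24212496  0.        ]
[array([489., 162.]), array([442., 146.]), array([574., 162.]), array([510., 146.]), array([486., 180.]), array([440., 161.]), array([569., 180.]), array([507., 161.])] V bottoms [484. 157.] [471. 224.] ends hinge [490. 289.]
[array([351., 162.]), array([332., 146.]), array([436., 162.]), array([400., 146.]), array([350., 180.]), array([331., 161.]), array([433., 180.]), array([398., 161.])] V bottoms [370. 157.] [363. 224.] ends hinge [373. 289.]
```

```bash
python3 - <<'E'
from h import *
c=cam('wrist');s=ctrl.state();print(s['tcp_pos'],s['tcp_rot'])
pipe(c,(257,179),(258,352),s['tcp_pos'][2]+.009)
E
```

```text
[0.55072127 0.30065655 0.14628947] [ 3.13862538e+00  1.36401965e-01 -6.96335211e-05]
mid [0.5507 0.2999] len 0.0796 yaw 0.092
```

```bash
python3 -m pendant '[{"translation":[-6,-1,-20],"turn":0,"jaw":0},{"translation":[0,0,-20],"turn":0,"jaw":0},{"translation":[0,0,-20],"turn":0,"jaw":0},{"translation":[0,0,-20],"turn":0,"jaw":0},{"translation":[0,0,-15],"turn":0,"jaw":0},{"translation":[0,0,-8],"turn":0,"jaw":0},{"translation":[0,0,-3],"turn":0,"jaw":0},{"translation":[0,0,-3],"turn":0,"jaw":0},{"translation":[0,0,0],"turn":0,"jaw":0},{"translation":[0,0,0],"turn":0,"jaw":0}]'
```

```text
t: 13.8
tcp_pos: [0.5452, 0.2998, 0.0379]
tcp_rot: [-3.138, -0.136, -0.001]
ft_force: [0.0, 0.7, -0.9]
gripper_width: 0.0178
grip_force: 58.8
```

```bash
python3 -m pendant '[{"translation":[0,0,-1],"turn":0,"jaw":0},{"translation":[0,0,0],"turn":0,"jaw":0},{"translation":[0,0,0],"turn":0,"jaw":36},{"translation":[0,0,0],"turn":0,"jaw":36},{"translation":[0,0,0],"turn":0,"jaw":36},{"translation":[0,0,0],"turn":0,"jaw":36},{"translation":[0,0,10],"turn":0,"jaw":36},{"translation":[0,0,30],"turn":0,"jaw":36},{"translation":[0,0,40],"turn":0,"jaw":36},{"translation":[0,0,40],"turn":0,"jaw":36}]'
python3 - <<'E'
from h import *
c=cam('wrist','w5.png');print(ctrl.state()['tcp_pos'],proj(c,[.5448,.2995,.036]))
E
```

```text
t: 14.8
tcp_pos: [0.5445, 0.2994, 0.158]
tcp_rot: [3.138, 0.136, -0.001]
ft_force: [0.3, -0.1, -0.1]
gripper_width: 0.036
grip_force: 0.0
[0.54816196 0.30167114 0.1654552 ] [256.15121323 183.24873095]
```

View pics/w5.png

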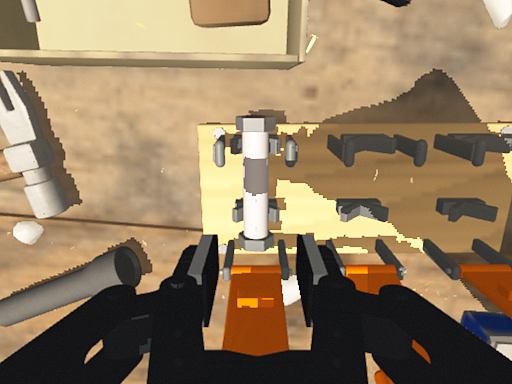

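```bash
python3 -m pendant '[{"translation":[5,-40,0],"turn":0.01,"jaw":50},{"translation":[5,-45,0],"turn":0.01,"jaw":50},{"translation":[5,-45,0],"turn":0.01,"jaw":50},{"translation":[5,-45,0],"turn":0.01,"jaw":50},{"translation":[5,-45,0],"turn":0.01,"jaw":50},{"translation":[5,-45,0],"turn":0.01,"jaw":50},{"translation":[5,-45,0],"turn":0.01,"jaw":50},{"translation":[5,-45,0],"turn":0.01,"jaw":50},{"translation":[5,-45,0],"turn":0.01,"jaw":50},{"translation":[5,-45,0],"turn":0.01,"jaw":50}]'
python3 -m pendant '[{"translation":[10,-42,-6],"turn":0,"jaw":50},{"translation":[4,-20,-10],"turn":0,"jaw":50},{"translation":[0,0,-10],"turn":0,"jaw":50},{"translation":[0,0,-10],"turn":0,"jaw":50},{"translation":[0,0,0],"turn":0,"jaw":50},{"translation":[0,0,0],"turn":0,"jaw":50},{"translation":[0,0,0],"turn":0,"jaw":50},{"translation":[0,0,0],"turn":0,"jaw":50},{"translation":[0,0,0],"turn":0,"jaw":50},{"translation":[0,0,0],"turn":0,"jaw":50}]'
python3 - <<'E'
from h import *
c=cam('wrist','w6.png');s=ctrl.state();print(s['tcp_pos'],s['tcp_rot'],proj(c,[.6088,-.2077,.023]))
E
```

```text
t: 15.85
tcp_pos: [0.5949, -0.1473, 0.157]
tcp_rot: [3.128, 0.294, 0.001]
ft_force: [0.6, 1.0, 0.2]
gripper_width: 0.0498
grip_force: 0.0
t: 16.85
tcp_pos: [0.6089, -0.2073, 0.1206]
tcp_rot: [3.128, 0.293, 0.001]
ft_force: [1.2, 0.3, 0.2]
gripper_width: 0.0498
grip_force: 0.0
[ 0.6088336  -0.20740648  0.12048552] [3.12776948e+00 2.92950081e-01 3.55401337e-04] [256.69586033 193.45546051]
```

View pics/w6.png

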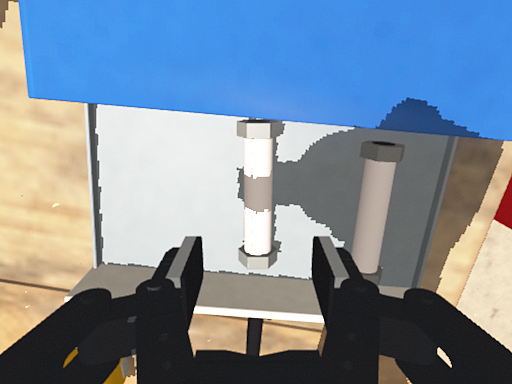

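```bash
python3 -m pendant '[{"translation":[0,0,-20],"turn":0,"jaw":45},{"translation":[0,0,-20],"turn":0,"jaw":45},{"translation":[0,0,-20],"turn":0,"jaw":45},{"translation":[0,0,-20],"turn":0,"jaw":45},{"translation":[0,0,-10],"turn":0,"jaw":45},{"translation":[0,0,-7],"turn":0,"jaw":45},{"translation":[0,0,0],"turn":0,"jaw":45},{"translation":[0,0,0],"turn":0,"jaw":0},{"translation":[0,0,0],"turn":0,"jaw":0},{"translation":[0,0,0],"turn":0,"jaw":0}]'
python3 -m pendant '[{"translation":[0,0,0],"turn":0,"jaw":0},{"translation":[0,0,0],"turn":0,"jaw":0},{"translation":[0,0,0],"turn":0,"jaw":0},{"translation":[0,0,0],"turn":0,"jaw":0},{"translation":[0,0,10],"turn":0,"jaw":0},{"translation":[0,0,20],"turn":0,"jaw":0},{"translation":[0,0,20],"turn":0,"jaw":0},{"translation":[0,0,20],"turn":0,"jaw":0},{"translation":[0,0,20],"turn":0,"jaw":0},{"translation":[0,0,10],"turn":0,"jaw":0}]'
```

```text
t: 17.9
tcp_pos: [0.6096, -0.2077, 0.0245]
tcp_rot: [3.127, 0.293, 0.003]
ft_force: [-0.6, -0.1, 4.6]
gripper_width: 0.0182
grip_force: 58.6
t: 18.9
tcp_pos: [0.6096, -0.2076, 0.1256]
tcp_rot: [3.127, 0.293, 0.004]
ft_force: [-0.2, 0.3, 0.2]
gripper_width: 0.0178
grip_force: 58.6
```

```bash
python3 -m pendant '[{"translation":[-5,40,5],"turn":-0.01,"jaw":0},{"translation":[-5,44,5],"turn":-0.01,"jaw":0},{"translation":[-5,44,5],"turn":-0.01,"jaw":0},{"translation":[-5,44,5],"turn":-0.01,"jaw":0},{"translation":[-5,44,0],"turn":-0.01,"jaw":0},{"translation":[-6,44,0],"turn":-0.01,"jaw":0},{"translation":[-6,44,0],"turn":-0.01,"jaw":0},{"translation":[-6,44,0],"turn":-0.01,"jaw":0},{"translation":[-6,44,0],"turn":-0.01,"jaw":0},{"translation":[-8,27,0],"turn":-0.01,"jaw":0}]'
python3 -m pendant '[{"translation":[0,0,0],"turn":0,"jaw":0},{"translation":[0,0,0],"turn":0,"jaw":0},{"translation":[0,0,0],"turn":0,"jaw":0},{"translation":[0,0,-10],"turn":0,"jaw":0},{"translation":[0,0,-20],"turn":0,"jaw":0},{"translation":[0,0,-10],"turn":0,"jaw":0},{"translation":[0,0,0],"turn":0,"jaw":0},{"translation":[0,0,0],"turn":0,"jaw":0},{"translation":[0,0,0],"turn":0,"jaw":0},{"translation":[0,0,0],"turn":0,"jaw":0}]'
python3 - <<'E'
from h import *
c=cam('wrist','w7.png');s=ctrl.state();print(s['tcp_pos'],s['tcp_rot'])
g=cv2.cvtColor(c['pixels'],cv2.COLOR_RGB2GRAY); print(g[130:380:6,257].tolist())
E
```

```text
t: 19.9
tcp_pos: [0.5506, 0.2161, 0.1434]
tcp_rot: [-3.136, -0.141, 0.0]
ft_force: [0.7, 0.5, -0.2]
gripper_width: 0.0177
grip_force: 58.8
t: 20.9
tcp_pos: [0.5523, 0.2118, 0.104]
tcp_rot: [-3.138, -0.136, -0.002]
ft_force: [-0.4, 0.0, -0.9]
gripper_width: 0.0176
grip_force: 58.8
[0.55217294 0.21178534 0.10391357] [-3.13822249e+00 -1.36255750e-01 -1.58721634e-03]
[178, 220, 55, 11, 178, 181, 181, 178, 159, 250, 250, 250, 250, 250, 112, 128, 132, 132, 132, 130, 134, 132, 133, 133, 130, 133, 131, 133, 133, 122, 251, 248, 248, 248, 248, 247, 248, 247, 15, 22, 19, 21]
```

View pics/w7.png

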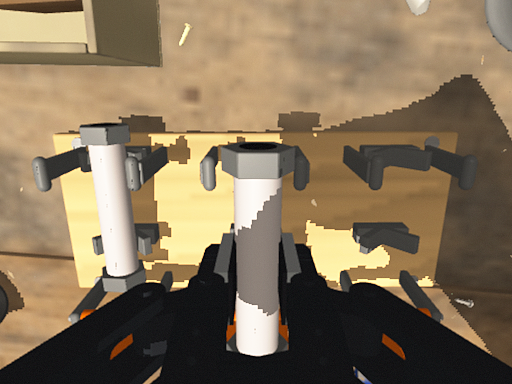

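```bash
python3 -m pendant '[{"translation":[0,0,-20],"turn":0,"jaw":0},{"translation":[0,0,-20],"turn":0,"jaw":0},{"translation":[0,0,-13],"turn":0,"jaw":0},{"translation":[0,0,-8],"turn":0,"jaw":0},{"translation":[0,0,-3],"turn":0,"jaw":0},{"translation":[0,0,-2],"turn":0,"jaw":0},{"translation":[0,0,-1],"turn":0,"jaw":0},{"translation":[0,0,0],"turn":0,"jaw":0},{"translation":[0,0,0],"turn":0,"jaw":0},{"translation":[0,0,0],"turn":0,"jaw":0}]'
python3 -m pendant '[{"translation":[0,0,0],"turn":0,"jaw":36},{"translation":[0,0,0],"turn":0,"jaw":36},{"translation":[0,0,0],"turn":0,"jaw":36},{"translation":[0,0,0],"turn":0,"jaw":36},{"translation":[0,0,0],"turn":0,"jaw":36},{"translation":[0,0,10],"turn":0,"jaw":36},{"translation":[0,0,30],"turn":0,"jaw":36},{"translation":[0,0,40],"turn":0,"jaw":36},{"translation":[0,0,40],"turn":0,"jaw":36},{"translation":[0,0,0],"turn":0,"jaw":36}]'
python3 - <<'E'
from h import *
c=cam('wrist','w8.png');s=ctrl.state();print(s['tcp_pos'],proj(c,[.5525,.2118,.036]),proj(c,[.5448,.2995,.036]))
g=cv2.cvtColor(c['pixels'],cv2.COLOR_RGB2GRAY); print(g[110:260:3,257].tolist(), g[160,100:300:3].tolist(), g[210,100:300:3].tolist())
E
```

```text
t: 21.95
tcp_pos: [0.5522, 0.213, 0.0375]
tcp_rot: [-3.137, -0.138, -0.002]
ft_force: [-2.4, 2.3, 7.9]
gripper_width: 0.018
grip_force: 59.5
t: 22.95
tcp_pos: [0.5555, 0.2132, 0.1627]
tcp_rot: [-3.135, -0.136, -0.016]
ft_force: [0.3, -0.7, -0.7]
gripper_width: 0.036
grip_force: 0.0
[0.5538641  0.21249658 0.15993058] [258.19939899 187.37082812] [147.90859596 187.40403309]
[174, 176, 183, 88, 59, 86, 198, 194, 195, 194, 254, 252, 252, 252, 252, 252, 254, 119, 138, 138, 134, 139, 138, 137, 137, 135, 134, 134, 115, 252, 250, 251, 250, 251, 251, 250, 250, 250, 250, 250, 250, 250, 250, 250, 255, 154, 172, 170, 168, 111] [81, 48, 39, 181, 242, 232, 232, 234, 233, 240, 234, 247, 250, 252, 251, 240, 229, 197, 145, 99, 124, 181, 144, 81, 130, 51, 54, 239, 232, 232, 232, 232, 232, 233, 233, 233, 233, 232, 237, 171, 164, 165, 88, 239, 234, 238, 239, 237, 227, 102, 128, 130, 243, 255, 252, 178, 132, 120, 121, 122, 121, 120, 112, 157, 161, 83, 80] [157, 157, 160, 238, 238, 238, 237, 238, 238, 240, 241, 181, 172, 249, 250, 251, 247, 237, 219, 178, 114, 58, 52, 53, 65, 70, 48, 130, 123, 125, 244, 237, 237, 237, 238, 238, 238, 238, 238, 237, 237, 237, 237, 238, 237, 241, 99, 49, 46, 234, 247, 250, 251, 248, 241, 223, 168, 70, 51, 56, 118, 119, 175, 230, 229, 229, 230]
```

```bash
python3 -m pendant '[{"translation":[5,-40,0],"turn":0.004,"jaw":50},{"translation":[5,-45,0],"turn":0.004,"jaw":50},{"translation":[5,-45,0],"turn":0.004,"jaw":50},{"translation":[5,-45,0],"turn":0.004,"jaw":50},{"translation":[5,-45,0],"turn":0.004,"jaw":50},{"translation":[5,-45,0],"turn":0.004,"jaw":50},{"translation":[5,-45,0],"turn":0.004,"jaw":50},{"translation":[5,-45,0],"turn":0.004,"jaw":50},{"translation":[5,-45,0],"turn":0.004,"jaw":50},{"translation":[5,-45,0],"turn":0.004,"jaw":50}]'
python3 -m pendant '[{"translation":[5,-40,-5],"turn":0,"jaw":50},{"translation":[1,-18,-10],"turn":0,"jaw":50},{"translation":[0,0,-10],"turn":0,"jaw":50},{"translation":[0,0,-10],"turn":0,"jaw":50},{"translation":[0,0,0],"turn":0,"jaw":50},{"translation":[0,0,0],"turn":0,"jaw":50},{"translation":[0,0,0],"turn":0,"jaw":50},{"translation":[0,0,0],"turn":0,"jaw":50},{"translation":[0,0,0],"turn":0,"jaw":50},{"translation":[0,0,0],"turn":0,"jaw":50}]'
python3 - <<'E'
from h import *
c=cam('wrist','w9.png');s=ctrl.state();print(s['tcp_pos'],s['tcp_rot'],proj(c,[.610,-.2917,.023]))
E
```

```text
t: 24.0
tcp_pos: [0.6009, -0.235, 0.1553]
tcp_rot: [-3.135, -0.199, 0.003]
ft_force: [0.5, -0.1, -1.3]
gripper_width: 0.0502
grip_force: 0.0
t: 25.0
tcp_pos: [0.6079, -0.2914, 0.1216]
tcp_rot: [3.135, 0.199, 0.001]
ft_force: [0.5, -0.9, -0.1]
gripper_width: 0.05
grip_force: 0.0
[ 0.60782744 -0.29142795  0.12150839] [3.13509572e+00 1.99099026e-01 3.83512754e-04] [256.99650874 190.12360206]
```

View pics/w9.png

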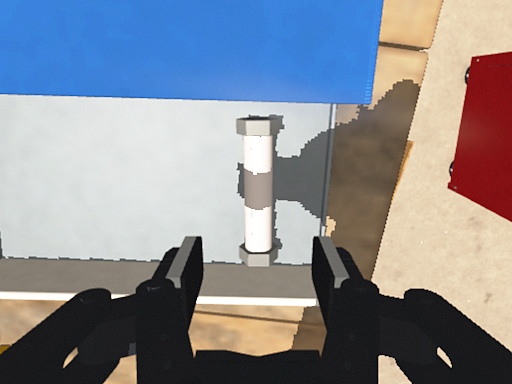

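```bash
python3 -m pendant '[{"translation":[1,0,-20],"turn":0,"jaw":42},{"translation":[0,0,-20],"turn":0,"jaw":42},{"translation":[0,0,-20],"turn":0,"jaw":42},{"translation":[0,0,-20],"turn":0,"jaw":42},{"translation":[0,0,-10],"turn":0,"jaw":42},{"translation":[0,0,-8],"turn":0,"jaw":42},{"translation":[0,0,0],"turn":0,"jaw":42},{"translation":[0,0,0],"turn":0,"jaw":0},{"translation":[0,0,0],"turn":0,"jaw":0},{"translation":[0,0,0],"turn":0,"jaw":0}]'
python3 -m pendant '[{"translation":[0,0,0],"turn":0,"jaw":0},{"translation":[0,0,0],"turn":0,"jaw":0},{"translation":[0,0,0],"turn":0,"jaw":0},{"translation":[0,0,0],"turn":0,"jaw":0},{"translation":[0,0,10],"turn":0,"jaw":0},{"translation":[0,0,20],"turn":0,"jaw":0},{"translation":[0,0,20],"turn":0,"jaw":0},{"translation":[0,0,20],"turn":0,"jaw":0},{"translation":[0,0,20],"turn":0,"jaw":0},{"translation":[0,0,10],"turn":0,"jaw":0}]'
```

```text
t: 26.05
tcp_pos: [0.6096, -0.2918, 0.0246]
tcp_rot: [3.134, 0.199, 0.003]
ft_force: [0.4, 0.6, 4.8]
gripper_width: 0.0182
grip_force: 58.8
t: 27.05
tcp_pos: [0.6095, -0.2917, 0.1256]
tcp_rot: [3.134, 0.199, 0.003]
ft_force: [0.3, 0.1, -0.5]
gripper_width: 0.0179
grip_force: 58.7
```

```bash
python3 -m pendant '[{"translation":[-4,40,5],"turn":-0.004,"jaw":0},{"translation":[-5,44,5],"turn":-0.004,"jaw":0},{"translation":[-5,44,5],"turn":-0.004,"jaw":0},{"translation":[-5,44,5],"turn":-0.004,"jaw":0},{"translation":[-5,44,0],"turn":-0.004,"jaw":0},{"translation":[-5,44,0],"turn":-0.004,"jaw":0},{"translation":[-5,44,0],"turn":-0.004,"jaw":0},{"translation":[-5,44,0],"turn":-0.004,"jaw":0},{"translation":[-5,44,0],"turn":-0.004,"jaw":0},{"translation":[-5,24,0],"turn":-0.003,"jaw":0}]'
python3 -m pendant '[{"translation":[0,0,0],"turn":0,"jaw":0},{"translation":[0,0,0],"turn":0,"jaw":0},{"translation":[0,0,0],"turn":0,"jaw":0},{"translation":[0,0,-10],"turn":0,"jaw":0},{"translation":[0,0,-20],"turn":0,"jaw":0},{"translation":[0,0,-10],"turn":0,"jaw":0},{"translation":[0,0,0],"turn":0,"jaw":0},{"translation":[0,0,0],"turn":0,"jaw":0},{"translation":[0,0,0],"turn":0,"jaw":0},{"translation":[0,0,0],"turn":0,"jaw":0}]'
python3 - <<'E'
from h import *
c=cam('wrist','w10.png');s=ctrl.state();print(s['tcp_pos'],s['tcp_rot'])
E
```

```text
t: 28.05
tcp_pos: [0.5588, 0.1296, 0.1433]
tcp_rot: [-3.136, -0.145, 0.0]
ft_force: [0.4, 0.4, -0.8]
gripper_width: 0.018
grip_force: 58.8
t: 29.05
tcp_pos: [0.5603, 0.1247, 0.104]
tcp_rot: [-3.138, -0.138, -0.002]
ft_force: [0.6, -0.1, -0.3]
gripper_width: 0.0178
grip_force: 58.8
[0.56019668 0.12469958 0.10392853] [-3.13833326e+00 -1.37830985e-01 -1.69982492e-03]
```

View pics/w10.png

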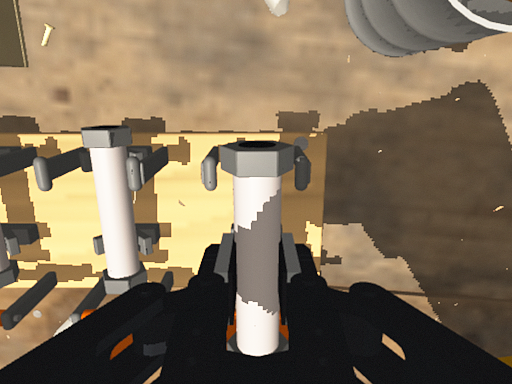

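```bash
python3 -m pendant '[{"translation":[0,0,-20],"turn":0,"jaw":0},{"translation":[0,0,-20],"turn":0,"jaw":0},{"translation":[0,0,-13],"turn":0,"jaw":0},{"translation":[0,0,-8],"turn":0,"jaw":0},{"translation":[0,0,-3],"turn":0,"jaw":0},{"translation":[0,0,-2],"turn":0,"jaw":0},{"translation":[0,0,-1],"turn":0,"jaw":0},{"translation":[0,0,0],"turn":0,"jaw":0},{"translation":[0,0,0],"turn":0,"jaw":0},{"translation":[0,0,0],"turn":0,"jaw":0}]'
python3 -m pendant '[{"translation":[0,0,0],"turn":0,"jaw":36},{"translation":[0,0,0],"turn":0,"jaw":36},{"translation":[0,0,0],"turn":0,"jaw":36},{"translation":[0,0,0],"turn":0,"jaw":36},{"translation":[0,0,0],"turn":0,"jaw":36},{"translation":[0,0,10],"turn":0,"jaw":36},{"translation":[0,0,30],"turn":0,"jaw":36},{"translation":[0,0,40],"turn":0,"jaw":36},{"translation":[0,0,40],"turn":0,"jaw":36},{"translation":[0,0,20],"turn":0,"jaw":0}]'
python3 -m pendant '[{"translation":[0,0,20],"turn":0,"jaw":0},{"translation":[0,0,20],"turn":0,"jaw":0},{"translation":[0,0,0],"turn":0,"jaw":0},{"translation":[0,0,0],"turn":0,"jaw":0},{"translation":[0,0,0],"turn":0,"jaw":0},{"translation":[0,0,0],"turn":0,"jaw":0},{"translation":[0,0,0],"turn":0,"jaw":0},{"translation":[0,0,0],"turn":0,"jaw":0},{"translation":[0,0,0],"turn":0,"jaw":0},{"translation":[0,0,0],"turn":0,"jaw":0}]'
python3 - <<'E'
from h import *
c=cam('wrist','w11.png');s=ctrl.state();print(s['tcp_pos'])
m=(c['pixels'].min(2)>225).astype(np.uint8)
for q in([.5602,.1241],[.5525,.2118],[.5448,.2995]): print(proj(c,[*q,.036]))
n,_,st,ce=cv2.connectedComponentsWithStats(m)
print([(st[i].tolist(),ce[i].round().tolist()) for i in range(1,n) if st[i][4]>150])
E
```

```text
t: 30.1
tcp_pos: [0.5602, 0.1255, 0.0374]
tcp_rot: [-3.138, -0.139, -0.002]
ft_force: [-2.5, 1.8, 5.4]
gripper_width: 0.0175
grip_force: 59.6
t: 31.1
tcp_pos: [0.5614, 0.125, 0.1806]
tcp_rot: [-3.137, -0.138, -0.008]
ft_force: [-0.6, -0.3, -0.1]
gripper_width: 0.0228
grip_force: 0.0
t: 32.1
tcp_pos: [0.5597, 0.1246, 0.2162]
tcp_rot: [3.139, 0.138, -0.0]
ft_force: [-0.6, -0.9, -0.4]
gripper_width: 0.0
grip_force: 0.0
[0.55972162 0.12460227 0.21621888]
[256.91571264 166.20203181]
[163.72284213 166.19878833]
[ 70.49025948 166.19554347]
[([255, 0, 19, 31, 323], [264.0, 13.0]), ([342, 0, 57, 56, 357], [365.0, 38.0]), ([47, 123, 32, 89, 1036], [64.0, 166.0]), ([149, 125, 22, 88, 1115], [159.0, 168.0]), ([247, 124, 15, 89, 1237], [254.0, 167.0]), ([110, 253, 24, 20, 178], [122.0, 264.0]), ([188, 271, 22, 20, 195], [196.0, 283.0])]
```

View pics/w11.png

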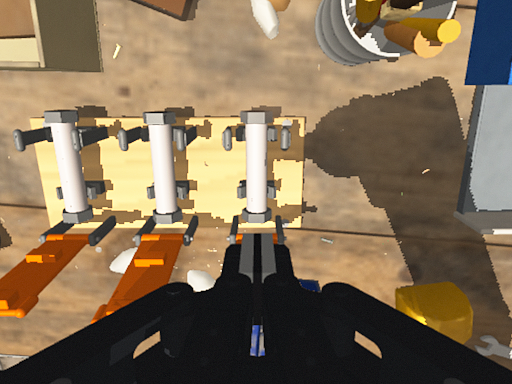

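```bash
python3 -m pendant '[{"translation":[-26,33,0],"turn":0,"jaw":0},{"translation":[-26,33,0],"turn":0,"jaw":0},{"translation":[-26,33,0],"turn":0,"jaw":0},{"translation":[-27,33,0],"turn":0,"jaw":0},{"translation":[-27,33,0],"turn":0,"jaw":0},{"translation":[0,0,-20],"turn":0,"jaw":0},{"translation":[0,0,-20],"turn":0,"jaw":0},{"translation":[0,0,-20],"turn":0,"jaw":0},{"translation":[0,0,-4],"turn":0,"jaw":0},{"translation":[0,0,0],"turn":0,"jaw":0}]'
```

```text
t: 33.15
tcp_pos: [0.4275, 0.2894, 0.152]
tcp_rot: [3.138, 0.138, -0.002]
ft_force: [0.2, 0.3, -0.1]
gripper_width: -0.0002
grip_force: 0.0
```

```bash
python3 -m pendant '[{"translation":[18,1.6,0],"turn":0,"jaw":0},{"translation":[18,1.6,0],"turn":0,"jaw":0},{"translation":[11.3,1,-1],"turn":0,"jaw":0},{"translation":[11.3,1,-1],"turn":0,"jaw":0},{"translation":[12,1,-4],"turn":0,"jaw":0},{"translation":[12,1,-5],"turn":0,"jaw":0},{"translation":[10,0.9,-8],"turn":0,"jaw":0},{"translation":[10,0.9,-8],"turn":0,"jaw":0},{"translation":[7,0.6,-10],"turn":0,"jaw":0},{"translation":[7,0.6,-10],"turn":0,"jaw":0}]'
python3 -m pendant '[{"translation":[3,0.3,-8],"turn":0,"jaw":0},{"translation":[3,0.3,-8],"turn":0,"jaw":0},{"translation":[1.5,0.1,-6],"turn":0,"jaw":0},{"translation":[0,0,-2],"turn":0,"jaw":0},{"translation":[0,0,-2],"turn":0,"jaw":0},{"translation":[0,0,-2],"turn":0,"jaw":0},{"translation":[0,0,0],"turn":0,"jaw":0},{"translation":[0,0,0],"turn":0,"jaw":0},{"translation":[0,0,0],"turn":0,"jaw":0},{"translation":[0,0,0],"turn":0,"jaw":0}]'
```

```text
t: 34.15
tcp_pos: [0.5438, 0.2994, 0.1036]
tcp_rot: [3.137, 0.138, -0.004]
ft_force: [-0.1, -1.1, 0.9]
gripper_width: 0.0001
grip_force: 0.2
t: 35.15
tcp_pos: [0.5518, 0.3005, 0.0772]
tcp_rot: [-3.139, -0.138, 0.0]
ft_force: [-0.7, 0.1, 0.2]
gripper_width: 0.0004
grip_force: 0.0
```

```bash
python3 -m pendant '[{"translation":[0,0,-1],"turn":0,"jaw":0},{"translation":[0,0,-1],"turn":0,"jaw":0},{"translation":[0,0,-1],"turn":0,"jaw":0},{"translation":[0,0,-1],"turn":0,"jaw":0},{"translation":[0,0,0],"turn":0,"jaw":0},{"translation":[0,0,0],"turn":0,"jaw":0},{"translation":[0,0,0],"turn":0,"jaw":0},{"translation":[0,0,0],"turn":0,"jaw":0},{"translation":[0,0,0],"turn":0,"jaw":0},{"translation":[0,0,0],"turn":0,"jaw":0}]'
python3 - <<'E'
from h import *
c=cam('wrist','w12.png');s=cam('scene','s12.png')
hs=cv2.cvtColor(s['pixels'],cv2.COLOR_RGB2HSV)
m=cv2.inRange(hs,(5,170,120),(18,255,255)); m[:, :150]=0
n,_,st,ce=cv2.connectedComponentsWithStats(m)
print([(st[i].tolist(),ce[i].round().tolist()) for i in range(1,n) if st[i][4]>40])
E
```

```text
t: 36.15
tcp_pos: [0.5519, 0.3005, 0.0736]
tcp_rot: [3.139, 0.138, -0.0]
ft_force: [-1.0, -0.9, 5.4]
gripper_width: -0.0004
grip_force: 2.7
[([361, 33, 25, 12, 181], [371.0, 37.0]), ([244, 195, 10, 40, 257], [248.0, 215.0]), ([226, 216, 14, 40, 272], [231.0, 236.0]), ([170, 255, 44, 25, 441], [194.0, 268.0])]
```

```bash
python3 -m pendant '[{"translation":[0,0,-0.5],"turn":0,"jaw":0},{"translation":[0,0,-0.5],"turn":0,"jaw":0},{"translation":[0,0,-0.5],"turn":0,"jaw":0},{"translation":[0,0,-0.5],"turn":0,"jaw":0},{"translation":[0,0,0],"turn":0,"jaw":0},{"translation":[0,0,0],"turn":0,"jaw":0},{"translation":[0,0,0],"turn":0,"jaw":0},{"translation":[0,0,0],"turn":0,"jaw":0},{"translation":[0,0,0],"turn":0,"jaw":0},{"translation":[0,0,0],"turn":0,"jaw":0}]'
python3 -m pendant '[{"translation":[0,0,-0.5],"turn":0,"jaw":0},{"translation":[0,0,-0.5],"turn":0,"jaw":0},{"translation":[0,0,-0.5],"turn":0,"jaw":0},{"translation":[0,0,-0.5],"turn":0,"jaw":0},{"translation":[0,0,0],"turn":0,"jaw":0},{"translation":[0,0,0],"turn":0,"jaw":0},{"translation":[0,0,0],"turn":0,"jaw":0},{"translation":[0,0,0],"turn":0,"jaw":0},{"translation":[0,0,0],"turn":0,"jaw":0},{"translation":[0,0,0],"turn":0,"jaw":0}]'
```

```text
t: 37.25
tcp_pos: [0.5519, 0.3007, 0.0732]
tcp_rot: [3.139, 0.138, 0.0]
ft_force: [-5.7, -4.0, 18.8]
gripper_width: -0.0002
grip_force: 9.5
t: 38.25
tcp_pos: [0.552, 0.3008, 0.0728]
tcp_rot: [3.138, 0.138, 0.0]
ft_force: [-10.2, -6.0, 33.1]
gripper_width: -0.0
grip_force: 16.3
```

```bash
python3 -m pendant '[{"translation":[0,0,4],"turn":0,"jaw":0},{"translation":[0,0,20],"turn":0,"jaw":0},{"translation":[-5,0,40],"turn":0,"jaw":0},{"translation":[-15,-3,40],"turn":0,"jaw":0},{"translation":[-20,-3,20],"turn":0,"jaw":0},{"translation":[-20,-3,15],"turn":0,"jaw":0},{"translation":[-20,-3,0],"turn":0,"jaw":0},{"translation":[0,0,0],"turn":0,"jaw":0},{"translation":[0,0,0],"turn":0,"jaw":0},{"translation":[0,0,0],"turn":0,"jaw":0}]'
cat >> h.py <<'E'
th=.088;T=np.array([.5525,.2118]);Rm=np.array([[np.cos(th),-np.sin(th)],[np.sin(th),np.cos(th)]])
def cover(i,phi,r,y,off=0): # world point on cover
    s=-.066+r*np.cos(phi)-off*np.sin(phi); return [*(T+Rm@[s,(i-1)*.088+y]),.057+r*np.sin(phi)+off*np.cos(phi)]
def orange(c):
    hs=cv2.cvtColor(c['pixels'],cv2.COLOR_RGB2HSV); return cv2.inRange(hs,(4,160,60),(20,255,255))
def chk(name,i):
    c=cam(name); m=orange(c)
    for phi in(0,.06,.12,.3):
        P=np.array([proj(c,cover(i,phi,r,y,.002)) for r,y in((.01,.0235),(.102,.0235),(.102,-.0235),(.01,-.0235))])
        k=np.zeros_like(m); cv2.fillPoly(k,[P.round().astype(int)],1)
        print(name,phi,P.round(0).tolist(),'IoU-ish in',((m>0)&(k>0)).sum(),'of',k.sum())
    k=cv2.dilate(k,np.ones((25,25))); n,_,st,ce=cv2.connectedComponentsWithStats(((m>0)&(k>0)).astype(np.uint8))
    print([(st[j].tolist()) for j in range(1,n) if st[j][4]>30])
E
python3 - <<'E'
from h import *
print(ctrl.state()['tcp_pos']); chk('wrist',2); chk('scene',2)
E
```

```text
t: 39.25
tcp_pos: [0.4728, 0.2884, 0.2079]
tcp_rot: [3.139, 0.137, 0.0]
ft_force: [-0.1, 0.4, 0.8]
gripper_width: -0.0002
grip_force: 0.0
[0.47278452 0.28839006 0.20793603]
wrist 0 [[223.0, 156.0], [219.0, 37.0], [281.0, 37.0], [279.0, 156.0]] IoU-ish in 1707 of 7200
wrist 0.06 [[223.0, 156.0], [218.0, 37.0], [281.0, 37.0], [279.0, 156.0]] IoU-ish in 1707 of 7260
wrist 0.12 [[223.0, 157.0], [217.0, 37.0], [282.0, 36.0], [279.0, 157.0]] IoU-ish in 1750 of 7476
wrist 0.3 [[223.0, 158.0], [215.0, 39.0], [284.0, 39.0], [279.0, 158.0]] IoU-ish in 1674 of 7620
[[220, 34, 66, 137, 1573], [235, 62, 31, 31, 705]]
scene 0 [[198.0, 278.0], [167.0, 262.0], [180.0, 250.0], [211.0, 265.0]] IoU-ish in 448 of 634
scene 0.06 [[198.0, 278.0], [167.0, 260.0], [180.0, 248.0], [211.0, 265.0]] IoU-ish in 441 of 660
scene 0.12 [[198.0, 278.0], [166.0, 259.0], [180.0, 247.0], [211.0, 265.0]] IoU-ish in 438 of 689
scene 0.3 [[198.0, 277.0], [167.0, 254.0], [180.0, 242.0], [211.0, 264.0]] IoU-ish in 353 of 725
[[170, 252, 44, 28, 524]]
```

```bash
python3 -m pendant '[{"translation":[-12,-29,0],"turn":0,"jaw":0},{"translation":[-13,-29,0],"turn":0,"jaw":0},{"translation":[-13,-29,0],"turn":0,"jaw":0},{"translation":[0,0,-20],"turn":0,"jaw":0},{"translation":[0,0,-20],"turn":0,"jaw":0},{"translation":[0,0,-16],"turn":0,"jaw":0},{"translation":[0,0,0],"turn":0,"jaw":0},{"translation":[0,0,0],"turn":0,"jaw":0},{"translation":[0,0,0],"turn":0,"jaw":0},{"translation":[0,0,0],"turn":0,"jaw":0}]'
python3 -m pendant '[{"translation":[18,1.6,0],"turn":0,"jaw":0},{"translation":[18,1.6,0],"turn":0,"jaw":0},{"translation":[11.3,1,-1],"turn":0,"jaw":0},{"translation":[11.3,1,-1],"turn":0,"jaw":0},{"translation":[12,1,-4],"turn":0,"jaw":0},{"translation":[12,1,-5],"turn":0,"jaw":0},{"translation":[10,0.9,-8],"turn":0,"jaw":0},{"translation":[10,0.9,-8],"turn":0,"jaw":0},{"translation":[7,0.6,-10],"turn":0,"jaw":0},{"translation":[7,0.6,-10],"turn":0,"jaw":0}]'
python3 -m pendant '[{"translation":[3,0.3,-8],"turn":0,"jaw":0},{"translation":[3,0.3,-8],"turn":0,"jaw":0},{"translation":[1.5,0.1,-6],"turn":0,"jaw":0},{"translation":[0,0,-2],"turn":0,"jaw":0},{"translation":[0,0,-2],"turn":0,"jaw":0},{"translation":[0,0,-2],"turn":0,"jaw":0},{"translation":[0,0,-2],"turn":0,"jaw":0},{"translation":[0,0,-1],"turn":0,"jaw":0},{"translation":[0,0,-1],"turn":0,"jaw":0},{"translation":[0,0,0],"turn":0,"jaw":0}]'
```

```text
t: 40.35
tcp_pos: [0.4345, 0.2019, 0.1531]
tcp_rot: [-3.138, -0.138, -0.002]
ft_force: [-0.7, 0.1, -0.2]
gripper_width: -0.0003
grip_force: 0.0
t: 41.35
tcp_pos: [0.5503, 0.2116, 0.1038]
tcp_rot: [3.138, 0.138, -0.003]
ft_force: [0.1, -0.3, 0.0]
gripper_width: 0.0003
grip_force: 0.2
t: 42.35
tcp_pos: [0.5577, 0.2125, 0.0736]
tcp_rot: [3.138, 0.138, -0.001]
ft_force: [-1.3, -0.9, 5.4]
gripper_width: 0.0
grip_force: 2.4
```

```bash
python3 -m pendant '[{"translation":[0,0,-0.5],"turn":0,"jaw":0},{"translation":[0,0,-0.5],"turn":0,"jaw":0},{"translation":[0,0,-0.5],"turn":0,"jaw":0},{"translation":[0,0,-0.5],"turn":0,"jaw":0},{"translation":[0,0,0],"turn":0,"jaw":0},{"translation":[0,0,0],"turn":0,"jaw":0},{"translation":[0,0,0],"turn":0,"jaw":0},{"translation":[0,0,0],"turn":0,"jaw":0},{"translation":[0,0,0],"turn":0,"jaw":0},{"translation":[0,0,0],"turn":0,"jaw":0}]'
python3 -m pendant '[{"translation":[0,0,4],"turn":0,"jaw":0},{"translation":[0,0,20],"turn":0,"jaw":0},{"translation":[-5,0,40],"turn":0,"jaw":0},{"translation":[-15,-3,40],"turn":0,"jaw":0},{"translation":[-20,-3,20],"turn":0,"jaw":0},{"translation":[-20,-3,15],"turn":0,"jaw":0},{"translation":[-20,-3,0],"turn":0,"jaw":0},{"translation":[0,0,0],"turn":0,"jaw":0},{"translation":[0,0,0],"turn":0,"jaw":0},{"translation":[0,0,0],"turn":0,"jaw":0}]'
python3 - <<'E'
from h import *
print(ctrl.state()['tcp_pos']); chk('scene',1); chk('scene',2)
s=cam('scene');t=cam('top'); H=lambda c:cv2.inRange(cv2.cvtColor(c['pixels'],cv2.COLOR_RGB2HSV),(105,120,50),(125,255,255))
m=H(s); m[:215]=0;m[300:]=0;m[:,:260]=0;m[:,380:]=0; ys,xs=np.nonzero(m); print('vise scene',xs.min(),xs.max(),ys.min(),ys.max())
i=ys.argmin(); print(xs[i],ys[i],[ray(s,xs[i],ys[i],z).round(3)[:2].tolist() for z in(.05,.1,.13)]); i=xs.argmin(); print(xs[i],ys[i],[ray(s,xs[i],ys[i],z).round(3)[:2].tolist() for z in(.05,.1,.13)])
E
```

```text
t: 43.35
tcp_pos: [0.5578, 0.2125, 0.0731]
tcp_rot: [3.138, 0.138, -0.001]
ft_force: [-6.8, -2.5, 19.1]
gripper_width: 0.0003
grip_force: 9.9
t: 44.35
tcp_pos: [0.4788, 0.2005, 0.21]
tcp_rot: [-3.139, -0.137, -0.0]
ft_force: [-0.6, 0.3, 0.1]
gripper_width: -0.0005
grip_force: 0.0
[0.47877484 0.20045999 0.21001454]
scene 0 [[221.0, 254.0], [191.0, 240.0], [202.0, 230.0], [232.0, 243.0]] IoU-ish in 379 of 506
scene 0.06 [[221.0, 254.0], [191.0, 239.0], [202.0, 228.0], [232.0, 243.0]] IoU-ish in 373 of 537
scene 0.12 [[221.0, 254.0], [191.0, 237.0], [202.0, 226.0], [232.0, 243.0]] IoU-ish in 356 of 559
scene 0.3 [[221.0, 254.0], [191.0, 232.0], [203.0, 221.0], [233.0, 242.0]] IoU-ish in 300 of 647
[[194, 231, 42, 25, 445]]
scene 0 [[198.0, 278.0], [167.0, 262.0], [180.0, 250.0], [211.0, 265.0]] IoU-ish in 451 of 634
scene 0.06 [[198.0, 278.0], [167.0, 260.0], [180.0, 248.0], [211.0, 265.0]] IoU-ish in 444 of 660
scene 0.12 [[198.0, 278.0], [166.0, 259.0], [180.0, 247.0], [211.0, 265.0]] IoU-ish in 441 of 689
scene 0.3 [[198.0, 277.0], [167.0, 254.0], [180.0, 242.0], [211.0, 264.0]] IoU-ish in 356 of 725
[[194, 234, 30, 21, 176], [170, 252, 44, 28, 528]]
vise scene 275 357 234 287
294 234 [[0.401, 0.056], [0.372, 0.106], [0.355, 0.136]]
275 241 [[0.424, 0.107], [0.394, 0.153], [0.376, 0.18]]
```

```bash
python3 -m pendant '[{"translation":[-12,-29,0],"turn":0,"jaw":0},{"translation":[-12,-29,0],"turn":0,"jaw":0},{"translation":[-12,-29,0],"turn":0,"jaw":0},{"translation":[0,0,-20],"turn":0,"jaw":0},{"translation":[0,0,-20],"turn":0,"jaw":0},{"translation":[0,0,-18],"turn":0,"jaw":0},{"translation":[0,0,0],"turn":0,"jaw":0},{"translation":[0,0,0],"turn":0,"jaw":0},{"translation":[0,0,0],"turn":0,"jaw":0},{"translation":[0,0,0],"turn":0,"jaw":0}]'
python3 -m pendant '[{"translation":[18,1.6,0],"turn":0,"jaw":0},{"translation":[18,1.6,0],"turn":0,"jaw":0},{"translation":[11.3,1,-1],"turn":0,"jaw":0},{"translation":[11.3,1,-1],"turn":0,"jaw":0},{"translation":[12,1,-4],"turn":0,"jaw":0},{"translation":[12,1,-5],"turn":0,"jaw":0},{"translation":[10,0.9,-8],"turn":0,"jaw":0},{"translation":[10,0.9,-8],"turn":0,"jaw":0},{"translation":[7,0.6,-10],"turn":0,"jaw":0},{"translation":[7,0.6,-10],"turn":0,"jaw":0}]'
python3 -m pendant '[{"translation":[3,0.3,-8],"turn":0,"jaw":0},{"translation":[3,0.3,-8],"turn":0,"jaw":0},{"translation":[1.5,0.1,-6],"turn":0,"jaw":0},{"translation":[0,0,-2],"turn":0,"jaw":0},{"translation":[0,0,-2],"turn":0,"jaw":0},{"translation":[0,0,-2],"turn":0,"jaw":0},{"translation":[0,0,-2],"turn":0,"jaw":0},{"translation":[0,0,-1],"turn":0,"jaw":0},{"translation":[0,0,-1],"turn":0,"jaw":0},{"translation":[0,0,0],"turn":0,"jaw":0}]'
```

```text
t: 45.55
tcp_pos: [0.4426, 0.1136, 0.1531]
tcp_rot: [-3.138, -0.138, -0.002]
ft_force: [-0.2, 0.7, -0.1]
gripper_width: 0.0
grip_force: 0.0
t: 46.55
tcp_pos: [0.5583, 0.1235, 0.1038]
tcp_rot: [3.138, 0.138, -0.003]
ft_force: [-0.6, 0.0, -0.1]
gripper_width: -0.0002
grip_force: 0.2
t: 47.55
tcp_pos: [0.5658, 0.1243, 0.0735]
tcp_rot: [3.138, 0.138, -0.001]
ft_force: [-2.0, -0.3, 5.2]
gripper_width: -0.0003
grip_force: 2.5
```

```bash
python3 -m pendant '[{"translation":[0,0,-0.5],"turn":0,"jaw":0},{"translation":[0,0,-0.5],"turn":0,"jaw":0},{"translation":[0,0,-0.5],"turn":0,"jaw":0},{"translation":[0,0,-0.5],"turn":0,"jaw":0},{"translation":[0,0,0],"turn":0,"jaw":0},{"translation":[0,0,0],"turn":0,"jaw":0},{"translation":[0,0,0],"turn":0,"jaw":0},{"translation":[0,0,0],"turn":0,"jaw":0},{"translation":[0,0,0],"turn":0,"jaw":0},{"translation":[0,0,0],"turn":0,"jaw":0}]'
python3 -m pendant '[{"translation":[0,0,4],"turn":0,"jaw":0},{"translation":[0,0,20],"turn":0,"jaw":0},{"translation":[-5,0,40],"turn":0,"jaw":0},{"translation":[-15,-3,40],"turn":0,"jaw":0},{"translation":[-20,-20,20],"turn":0,"jaw":0},{"translation":[0,-40,15],"turn":0.012,"jaw":0},{"translation":[0,-45,0],"turn":0,"jaw":50},{"translation":[0,-45,0],"turn":0,"jaw":50},{"translation":[0,-45,0],"turn":0,"jaw":50},{"translation":[0,-45,0],"turn":0,"jaw":50}]'
python3 -m pendant '[{"translation":[-10,-45,0],"turn":0,"jaw":50},{"translation":[-8,-45,0],"turn":0,"jaw":50},{"translation":[0,-15,0],"turn":0,"jaw":50},{"translation":[0,0,0],"turn":0,"jaw":50},{"translation":[0,0,0],"turn":0,"jaw":50},{"translation":[0,0,0],"turn":0,"jaw":50},{"translation":[0,0,0],"turn":0,"jaw":50},{"translation":[0,0,0],"turn":0,"jaw":50},{"translation":[0,0,0],"turn":0,"jaw":50},{"translation":[0,0,0],"turn":0,"jaw":50}]'
python3 - <<'E'
from h import *
s=ctrl.state();print(s['tcp_pos'],s['tcp_rot']); chk('scene',0)
E
```

```text
t: 48.55
tcp_pos: [0.5659, 0.1244, 0.0731]
tcp_rot: [3.138, 0.138, -0.001]
ft_force: [-7.8, -1.8, 20.4]
gripper_width: 0.0003
grip_force: 10.4
t: 49.55
tcp_pos: [0.5258, -0.1204, 0.2103]
tcp_rot: [3.138, 0.157, 0.0]
ft_force: [0.5, 0.3, -0.4]
gripper_width: 0.0499
grip_force: 0.0
t: 50.55
tcp_pos: [0.5081, -0.2234, 0.2103]
tcp_rot: [-3.138, -0.157, 0.0]
ft_force: [0.1, -0.8, -0.5]
gripper_width: 0.0497
grip_force: 0.0
[ 0.50812545 -0.22339392  0.21029592] [-3.13760496e+00 -1.57421401e-01  4.79040402e-05]
scene 0 [[241.0, 233.0], [212.0, 221.0], [222.0, 212.0], [251.0, 223.0]] IoU-ish in 320 of 430
scene 0.06 [[241.0, 233.0], [212.0, 219.0], [222.0, 210.0], [251.0, 223.0]] IoU-ish in 313 of 450
scene 0.12 [[242.0, 233.0], [212.0, 218.0], [223.0, 208.0], [251.0, 223.0]] IoU-ish in 298 of 473
scene 0.3 [[242.0, 233.0], [213.0, 213.0], [224.0, 203.0], [252.0, 222.0]] IoU-ish in 240 of 545
[[215, 212, 40, 23, 377]]
```

```bash
python3 -m pendant '[{"translation":[-2,-1,-25],"turn":0,"jaw":50},{"translation":[0,0,-25],"turn":0,"jaw":50},{"translation":[0,0,-25],"turn":0,"jaw":50},{"translation":[0,0,-25],"turn":0,"jaw":50},{"translation":[0,0,-25],"turn":0,"jaw":50},{"translation":[0,0,-25],"turn":0,"jaw":50},{"translation":[0,0,-20],"turn":0,"jaw":50},{"translation":[0,0,-9],"turn":0,"jaw":50},{"translation":[0,0,0],"turn":0,"jaw":50},{"translation":[0,0,0],"turn":0,"jaw":0}]'
python3 -m pendant '[{"translation":[0,0,0],"turn":0,"jaw":0},{"translation":[0,0,0],"turn":0,"jaw":0},{"translation":[0,0,0],"turn":0,"jaw":0},{"translation":[0,0,0],"turn":0,"jaw":0},{"translation":[0,0,0],"turn":0,"jaw":0},{"translation":[0,0,0],"turn":0,"jaw":0},{"translation":[0,0,0],"turn":0,"jaw":0},{"translation":[0,0,0],"turn":0,"jaw":0},{"translation":[0,0,0],"turn":0,"jaw":0},{"translation":[0,0,0],"turn":0,"jaw":0}]'
```

```text
t: 51.6
tcp_pos: [0.5066, -0.2249, 0.032]
tcp_rot: [3.137, 0.157, 0.001]
ft_force: [1.2, 0.2, 0.4]
gripper_width: 0.0366
grip_force: 0.0
t: 52.6
tcp_pos: [0.507, -0.2244, 0.0325]
tcp_rot: [3.138, 0.157, 0.003]
ft_force: [-0.8, 2.6, 6.9]
gripper_width: 0.0089
grip_force: 60.3
```

```bash
python3 -m pendant '[{"translation":[10,1,0],"turn":0,"jaw":0},{"translation":[14,1.4,0],"turn":0,"jaw":0},{"translation":[14,1.4,0],"turn":0,"jaw":0},{"translation":[14,1.4,0],"turn":0,"jaw":0},{"translation":[14,1.4,0],"turn":0,"jaw":0},{"translation":[14,1.4,0],"turn":0,"jaw":0},{"translation":[14,1.4,0],"turn":0,"jaw":0},{"translation":[14,1.4,0],"turn":0,"jaw":0},{"translation":[12,1.2,0],"turn":0,"jaw":0},{"translation":[6,0.6,0],"turn":0,"jaw":0}]'
python3 -m pendant '[{"translation":[2,0.2,0],"turn":0,"jaw":0},{"translation":[2,0.2,0],"turn":0,"jaw":0},{"translation":[2,0.2,0],"turn":0,"jaw":0},{"translation":[0,0,0],"turn":0,"jaw":0},{"translation":[0,0,0],"turn":0,"jaw":0},{"translation":[0,0,0],"turn":0,"jaw":0},{"translation":[0,0,0],"turn":0,"jaw":0},{"translation":[0,0,0],"turn":0,"jaw":0},{"translation":[0,0,0],"turn":0,"jaw":0},{"translation":[0,0,0],"turn":0,"jaw":0}]'
```

```text
t: 53.6
tcp_pos: [0.6334, -0.2118, 0.0325]
tcp_rot: [3.137, 0.157, 0.002]
ft_force: [-2.1, 1.3, 8.5]
gripper_width: 0.009
grip_force: 60.7
t: 54.6
tcp_pos: [0.636, -0.2116, 0.0325]
tcp_rot: [-3.137, -0.156, 0.006]
ft_force: [-10.6, 3.3, 12.9]
gripper_width: 0.0087
grip_force: 61.6
```

```bash
python3 -m pendant '[{"translation":[0,0,0],"turn":0,"jaw":50},{"translation":[0,0,0],"turn":0,"jaw":50},{"translation":[0,0,0],"turn":0,"jaw":50},{"translation":[0,0,10],"turn":0,"jaw":50},{"translation":[0,0,30],"turn":0,"jaw":50},{"translation":[0,0,40],"turn":0,"jaw":50},{"translation":[-20,0,30],"turn":0,"jaw":50},{"translation":[-14,0,30],"turn":0,"jaw":60},{"translation":[0,0,0],"turn":0,"jaw":60},{"translation":[0,0,0],"turn":0,"jaw":60}]'
python3 - <<'E'
from h import *
s=ctrl.state();print(s['tcp_pos'])
for i in range(3): chk('scene',i)
c=cam('wrist'); p=c['pixels'].astype(int); b=(p[:,:,2]-p[:,:,0]>60)
for u in(100,180,340,420): r=np.nonzero(b[:200,u])[0].max(); print(u,r,ray(c,u,r,.061)[:2])
bl=(p.max(2)<45); col=[v for v in range(90,220) if bl[v,250:275].sum()>5]; print('fin rows',col[:1],col[-1:])
if col: print(ray(c,261,col[-1]-4,.05))
E
```

```text
t: 55.6
tcp_pos: [0.6046, -0.2117, 0.1725]
tcp_rot: [3.137, 0.156, 0.003]
ft_force: [0.0, 0.7, -1.8]
gripper_width: 0.0599
grip_force: 0.0
[ 0.60457325 -0.21172036  0.17252768]
scene 0 [[241.0, 233.0], [212.0, 221.0], [222.0, 212.0], [251.0, 223.0]] IoU-ish in 321 of 430
scene 0.06 [[241.0, 233.0], [212.0, 219.0], [222.0, 210.0], [251.0, 223.0]] IoU-ish in 313 of 450
scene 0.12 [[242.0, 233.0], [212.0, 218.0], [223.0, 208.0], [251.0, 223.0]] IoU-ish in 298 of 473
scene 0.3 [[242.0, 233.0], [213.0, 213.0], [224.0, 203.0], [252.0, 222.0]] IoU-ish in 240 of 545
[[215, 212, 40, 23, 379]]
scene 0 [[221.0, 254.0], [191.0, 240.0], [202.0, 230.0], [232.0, 243.0]] IoU-ish in 381 of 506
scene 0.06 [[221.0, 254.0], [191.0, 239.0], [202.0, 228.0], [232.0, 243.0]] IoU-ish in 375 of 537
scene 0.12 [[221.0, 254.0], [191.0, 237.0], [202.0, 226.0], [232.0, 243.0]] IoU-ish in 358 of 559
scene 0.3 [[221.0, 254.0], [191.0, 232.0], [203.0, 221.0], [233.0, 242.0]] IoU-ish in 302 of 647
[[215, 213, 31, 21, 223], [194, 231, 42, 25, 449]]
scene 0 [[198.0, 278.0], [167.0, 262.0], [180.0, 250.0], [211.0, 265.0]] IoU-ish in 458 of 634
scene 0.06 [[198.0, 278.0], [167.0, 260.0], [180.0, 248.0], [211.0, 265.0]] IoU-ish in 451 of 660
scene 0.12 [[198.0, 278.0], [166.0, 259.0], [180.0, 247.0], [211.0, 265.0]] IoU-ish in 448 of 689
scene 0.3 [[198.0, 277.0], [167.0, 254.0], [180.0, 242.0], [211.0, 264.0]] IoU-ish in 361 of 725
[[194, 234, 30, 21, 176], [170, 251, 44, 29, 537]]
100 103 [ 0.65429072 -0.09735828]
180 103 [ 0.65982409 -0.15235586]
340 103 [ 0.67088975 -0.26234018]
420 103 [ 0.67642203 -0.31732693]
fin rows [157] [169]
[ 0.61927515 -0.21296322  0.05      ]
```

```bash
python3 -c "from plant import ctrl; print(ctrl.close_job())"
```

```text
the job is handed in; nothing more can be done
None
```

The job is handed in, with no result shown back: all three pipes are seated in their own holders, all three covers are shut, and the drawer is back home, judging by camera and force readings.

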